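# Lock the sample-port cover with its hairpin clip

### The arm

A 6-joint arm with a two-finger parallel gripper is mounted at the origin on the work surface. World frame = base frame: x ahead of the robot, y to its left, z up, the work surface at z = 0. Lengths are in m, angles in rad, forces in N, time in s.
With the tool pointing down it reaches from about 0.25 to 0.725 m from the base axis. Payload 4 kg.
Tool frame: the origin (TCP) lies midway between the tips of the shut fingers; the grasp point (between the pads) lies 19 mm behind it; z points along the fingers, y is the line along which they close (so a half turn about z gives the same grasp; the last joint's range is limited). The gripper opens to 85 mm and grips with 20 to 120 N. Pads are 22 mm wide; open, the fingers measure 114 mm over their backs; the gripper's body (76 mm by 85 mm) begins 54 mm behind the grasp point. The pads swing forward as they close: fully open they stand 13 mm farther back than shut.
Start: joints at [-1.119, 0.241, 0.005, 1.335, 0, 1.571], TCP at [0.218, -0.45, 0.195] pointing down, gripper open.
Joint ranges: [-2.72, 2.72], [-1.05, 1.87], [-1.09, 1.28], [-1.99, 2.15], [-1.42, 1.44], [-3.14, 3.14]. Speed limits (rad/s): [2.79, 2.79, 3.14, 3.14, 3.14, 3.14].

### API

Orientations are given as a unit quaternion [x, y, z, w].
In Python, from station import status, viewer, manip, outline_of gives the robot as it stands.
- The arm moves only by the shell command python3 -m handwheel 'ROWS' [OPENING] [FORCE]. ROWS is JSON, a list of rows, each an object of numbers: "dx", "dy", "dz": the shift along the tool's x, y, z in m; "wx", "wy", "wz": the turn, a rotation vector about the tool's x, y, z in degrees. In form: [{"dx": .., "dy": .., "dz": .., "wx": .., "wy": .., "wz": ..}, ...]. A call has exactly 8 rows; each row is the pose to reach, as a shift and turn from the pose commanded when the call began, along the tool's axes at that moment; what a row does not reach only later rows make up. A row lasts 1/12 s, in which the tool goes at most 41.7 mm and 7.16 degrees, less where a joint would pass 70% of its speed; a pose out of reach is approached as far as the arm can. A call with a gripper value outside its range is refused whole. OPENING is the opening in per cent of the stroke, from 0 (shut) to 100 (fully open), set as the call begins (- or left out, the last holds). The fingers move at their own pace and stop on an object; FORCE is the grip in N (left out, the last holds). Time passes only in rows, so rows that repeat a pose let the fingers close, or fill a call up. It gives the time, the measured TCP pose, the force, the opening and the grip force at its end, in the units of the state.
- status.observe(): the state, without advancing time (a new reading comes with each control period).
- viewer.camera(name): name is "scene" or "top"; returns a dict with "img" (384x512x3 uint8, red, green, blue), "intrinsics" (3x3 intrinsics, pixels), "D" ([k1, k2, p1, p2, k3] as OpenCV has them; the pictures are not rectified), "extrinsics" (4x4, takes a point from camera to world coordinates). Camera axes: x right, y up, looking along -z (the intrinsics and any distortion apply to the point x, -y, -z); pixel columns grow to the right and rows downward; lengths in m; the calibration is good to about 2 mm. A picture is of the moment at which its call begins. There is no depth.
- manip.hand_in(): hands the job in; it is judged then, once.
Trained networks look in a picture, given as the dict that the camera call returned (one of the last four; its "shot" number tells which), for a name from the list of things; names that differ only in an ending like _2 or _b are one class to them, and where a whole thing is asked for, a point or a joint stands for the part that bears it (a point fixed in the world has none). Each returns a list of dicts, best first, with "confidence" (0 to 1); they miss things now and then, are a little off and sometimes report something else, mostly with a low value. They report only what shows in the picture. A call takes as long as a camera call. They do not tell look-alikes from the thing itself.
- outline_of(label, picture): "region" (384x512 bool, what is visible of it) and "point" ([column, row] in pixels, amid what is visible of it).
The state is a dict: "t": time; "joint_pos": joint angles; "joint_velocities": joint speeds; "tau": joint torques, N m; "ee_pos": TCP position; "tcp_rot": TCP orientation; "wrist_force": force on the tool from outside, world axes, zero at the start; "moment": the same for the moment, N m; "gripper_width": opening from 0.0 (shut) to 1.0 (fully open); "gripper_force": force on a finger pad.
Only numpy, scipy, OpenCV 4.12 (cv2) and the standard library are available. Lean on these libraries where they do the work, as an engineer would, in place of code of your own. Each camera call takes 0.05 s, during which the arm holds its last target. There are 200 camera calls.

### The job

Close the orange cover of the sample port down onto its sloping deck, then take the red-handled hairpin clip from the bench and push it sideways over the pin that stands up through the cover, under the pin's head, until it snaps fully home. Let go of it; keep clear of the slim status beacon that stands in between, and leave the jar, the sample mount and the lens case where they are.

Things in the scene. Friction and masses are not known exactly. Their poses are not given: they have to be found in the camera images.
- console: White and black console fixed to the bench, elsewhere each time; origin on the bench under the pin's foot, z up, x away from its low front. Its deck slopes up along x at 30 deg, 220 mm wide, from 40 mm high (82 mm before the origin) to 160 mm high (126 mm behind); a box 160 mm high and 75 mm deep follows. Near the top two knobs 20 mm high, 85 mm left and right
- pin: Fixed steel pin square to the deck, shank 9 mm, round head 15 mm in diameter. z out along the pin (30 deg from vertical, leaning to the console's front), x up the slope, y left across it. Origin on its axis, amid the neck for the clip: closed cover's outer face at z = -4.5 mm, head from z = +6.5 to +12.5 mm, bare deck at z = -11.5 mm
- cover (a joint): Opening of the orange cover, rad: 0 closed flat on the deck, positive swings its low free edge up; starts part open, stop at 1.7. Stiff hinge (0.15 N m): it stays where left; push it shut with 2 to 5 N on its outer face. 150 mm long down the slope from the hinge, 170 mm wide (centred on the pin), 5 mm thick; the pin passes a 19 mm square hole 75 mm from the hinge
- cover_hinge (a point): Point on the cover's hinge axis, mid-width and mid-thickness of the cover; the axis runs along y of pin. From the pin's origin it lies 75 mm up the slope and 7 mm towards the deck
- cover_bar (a point): Middle of the top of the black bar on the cover's outer face: 12 mm wide, 100 mm long across the slope, 14 mm high, its middle 141 mm from the hinge, near the free edge
- cover_lens (a point): Middle of the top of the round lens mount on the cover: 40 mm in diameter, 18 mm high, 75 mm from the hinge and 52 mm left (+y) of the pin. It blocks that side; right (-y) of the pin the closed cover's face is free for the clip, which may come on at an angle, since the pin is round
- clip_grip (a point): Centre of the clip's red block handle, half-way up: 30 mm long (x), 20 mm wide (y), 22 mm high (z), pinched across the 20 mm. x points to the clip's open mouth, z up from its flat underside, 11 mm below. The clip, about 60 g, starts flat on the bench. Hold it firmly (40 N or more): pushing it on takes roughly 4 to 15 N along x
- clip_seat (a point): Seat centre, where the pin's axis must end; axes as clip_grip, 52 mm ahead of it and 8 mm lower, 3 mm above the underside. Two sprung legs of 6 mm wire lie either side; 8 mm ahead they bulge in to a 4 mm gap, then flare to tips 27 mm ahead, 20 mm apart inside, 32 mm outside. They spread by themselves and snap behind the shank; a tongue stops the pin 1 mm past the seat
- jar_mid (a point): Centre of the brown glass jar with white cap, 44 mm diameter, 50 mm high, standing on the bench; leave alone
- mount_mid (a point): Centre of the dark blue round sample mount, 45 mm diameter, 25 mm high, on the bench; leave alone
- lens_case_mid (a point): Centre of the light grey lens case, 55 x 42 mm, 28 mm high, on the bench; leave alone
- beacon_top (a point): Top centre of the slim status beacon fixed upright to the bench between the clip's mat and the console: 160 mm high, post 18 mm in diameter, lamp 26 mm in diameter from 110 mm up, round foot 52 mm in diameter and 8 mm high. Do not touch it with the robot or the clip
- beacon: The same beacon's foot: origin on the bench, on its axis
Things that resemble listed ones, but are neither listed nor needed, are in the scene too. Of the things like the part that bears clip_grip, leave any that is blue or yellow; of the rest the larger one is meant.

How it is judged:
On the way, in this order (a step that is already met when the one before it is completed fails the run):
1. the cover is closed while the clip is still off the pin (value of joint cover below 0.06 rad and distance between clip_seat and pin above 0.03 m), for 0.2 s.
2. the clip has snapped home on the pin's neck (value of joint cover below 0.06 rad and distance between clip_seat and pin below 0.006 m), for 0.2 s.
At the end, for the whole second after the job is handed in: The cover is closed (within 0.06 rad), the clip's seat is on the pin's neck (seat centre within 6 mm of pin, which is only so once the bulge has snapped past the shank), lies square to the pin within 0.2 rad and is at rest, and jar, mount and lens case are within 25 mm of where they stood (all of step 2 and angle between the z axis of clip_seat and the z axis of pin, either way round below 0.2 rad and linear speed of clip below 0.02 m/s and distance of each of jar_mid, mount_mid, lens_case_mid from where it was at the start of the episode below 0.025 m); the robot touches nothing.
It fails at once if the jar, the sample mount or the lens case is displaced by more than 25 mm (distance of any of jar_mid, mount_mid, lens_case_mid from where it was at the start of the episode above 0.025 m).
It fails at once if the status beacon is struck (over 3 N) (contact force between beacon and anything else above 3 N).
It also fails if it takes over 64 s, if anything falls off the work surface, if the arm or the gripper's body presses on something with over 40 N, if the wrist force passes 120 N, or if a joint passes its speed limit or range.

## Working session

There is one attempt and no reset: what is moved stays moved. The work goes in short steps, Python scripts to look and compute and a shell command to move; the robot and the scene stay as the last step left them, time stands still between calls to the robot, and variables do not carry over. Pictures are saved under pics/ and viewed, at most 10 in all, crops included, and the job is handed in when it is done.

```bash
ls; mkdir -p pics; python3 - <<'E'
from station import status, viewer, manip, outline_of
import cv2, numpy as np
print(status.observe())
for n in ("scene","top"):
    p=viewer.camera(n)
    cv2.imwrite(f"pics/{n}0.png",cv2.resize(p["img"][:,:,::-1],(800,600),interpolation=cv2.INTER_CUBIC))
    print(n,p["intrinsics"].tolist() if hasattr(p["intrinsics"],"tolist") else p["intrinsics"],p["D"],np.round(p["extrinsics"],4).tolist())
    for l in ["console","pin","cover","cover_bar","cover_lens","clip_grip","clip_seat","jar_mid","mount_mid","lens_case_mid","beacon","beacon_top"]:
        try:
            print(l,[(round(d["confidence"],2),np.round(d["point"],1).tolist(),int(d["region"].sum())) for d in outline_of(l,p)])
        except Exception as e: print(l,e)
E
```

```text
pics
{'t': 0.0, 'joint_pos': array([-1.11900711e+00,  2.41437764e-01,  3.70997958e-03,  1.33521221e+00,
        1.76475682e-05,  1.57079292e+00]), 'joint_velocities': array([-0.00152985,  0.00120205, -0.00080414,  0.0009417 ,  0.0006529 ,
        0.00054441]), 'tau': array([-3.28583865e-04, -3.72314215e+01,  2.52410710e+01,  1.67126086e-02,
       -3.56912897e-04,  4.22608615e-08]), 'ee_pos': array([ 0.21797778, -0.44918075,  0.19389524]), 'tcp_rot': array([ 9.74593186e-01,  2.23979850e-01, -2.31466577e-04, -1.04658147e-03]), 'wrist_force': array([0.85645822, 0.15110314, 0.64097365]), 'moment': array([ 0.00558558,  0.04142406, -0.00295651]), 'gripper_force': 0.0, 'gripper_width': 0.9996154038275337}
scene [[381.16688778833736, 0.0, 248.83822743839116], [0.0, 381.16688778833736, 187.8123525432639], [0.0, 0.0, 1.0]] [-0.04210247  0.          0.          0.          0.        ] [[0.8546, -0.3088, 0.4175, 0.8503], [0.5192, 0.4933, -0.6979, -0.6567], [0.0096, 0.8132, 0.5819, 0.6206], [0.0, 0.0, 0.0, 1.0]]
console [(0.6, [336.2, 169.2], 10099), (0.6, [218.6, 253.0], 283)]
pin [(0.95, [316.
[... 1134 characters left out ...]
ar [(0.94, [155.2, 187.0], 4252)]
cover_lens [(0.66, [157.9, 187.2], 4282), (0.38, [365.1, 225.3], 272)]
clip_grip [(0.6, [328.5, 189.0], 103), (0.49, [310.1, 219.9], 262), (0.49, [264.0, 164.3], 279), (0.42, [307.4, 277.7], 66)]
clip_seat [(0.73, [266.2, 164.0], 212), (0.6, [301.8, 274.1], 140), (0.59, [305.8, 157.9], 325), (0.55, [328.7, 187.2], 123), (0.5, [306.6, 217.4], 203)]
jar_mid [(0.85, [366.5, 228.0], 267), (0.45, [305.8, 217.4], 209)]
mount_mid [(0.57, [371.9, 183.8], 226), (0.17, [158.8, 186.6], 4134)]
lens_case_mid [(0.72, [309.8, 157.0], 349), (0.21, [153.4, 185.8], 4282)]
beacon [(0.8, [247.0, 218.2], 352)]
beacon_top [(0.52, [247.7, 217.2], 329), (0.42, [307.3, 213.8], 160)]
```

View pics/scene0.png

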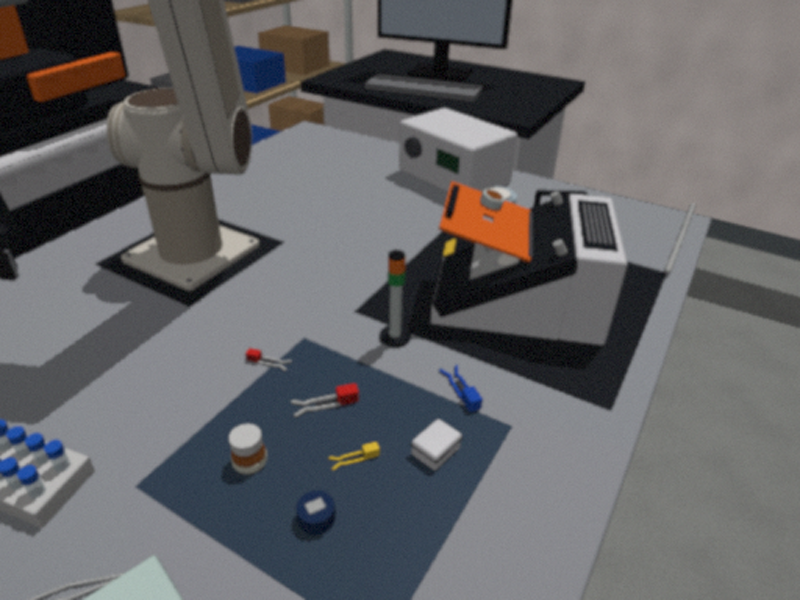

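View pics/top0.png

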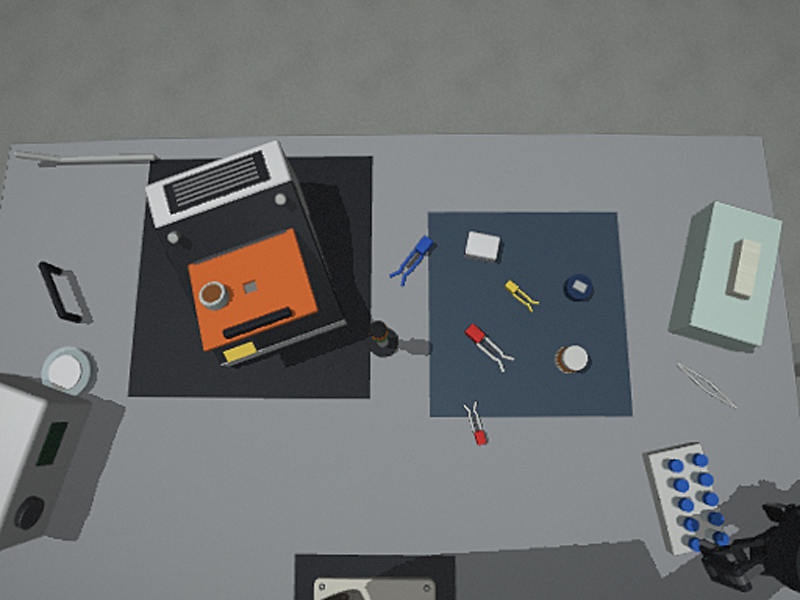

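The top view shows the console at the left with its low front facing the robot and the orange cover part open. The large red clip is on the mat, with its handle at about (475,333) and its mouth at (507,362). The small red clip, the blue one and the yellow one are decoys. The beacon is at (383,340). Next I'll take zoomed crops for accurate corners.

```bash
cat > H.py <<'E'
from station import status, viewer, manip, outline_of
import cv2, numpy as np
from scipy.spatial.transform import Rotation as R
from scipy.optimize import least_squares
F=np.diag([1.,-1,-1])
def proj(p,X):
    E=np.array(p["extrinsics"]); Rc=F@E[:3,:3].T; t=-Rc@E[:3,3]
    return cv2.projectPoints(np.atleast_2d(X).astype(float),cv2.Rodrigues(Rc)[0],t,np.array(p["intrinsics"]),np.array(p["D"],float))[0][:,0]
def ray(p,uv):
    E=np.array(p["extrinsics"]); n=cv2.undistortPoints(np.array([[uv]],float),np.array(p["intrinsics"]),np.array(p["D"],float))[0,0]
    return E[:3,3],E[:3,:3]@F@np.array([n[0],n[1],1])
def onz(p,uv,z):
    o,d=ray(p,uv); return o+d*(z-o[2])/d[2]
def crop(p,x0,y0,w,h,s):
    return cv2.resize(np.ascontiguousarray(p["img"][y0:y0+h,x0:x0+w,::-1]),(w*s,h*s),interpolation=cv2.INTER_CUBIC)
E
python3 - <<'E'
from H import *
import pickle
t=viewer.camera("top"); s=viewer.camera("scene")
pickle.dump((t,s),open("p0.pkl","wb"))
cv2.imwrite("pics/c1.png",crop(t,85,85,150,150,4)); 
b=crop(s,265,105,150,125,4)
cv2.imwrite("pics/c2.png",b)
a=crop(t,285,195,55,50,7); c=crop(s,175,230,65,50,6)
h=max(a.shape[0],c.shape[0]); pad=lambda q:np.pad(q,((0,h-q.shape[0]),(0,0),(0,0)))
cv2.imwrite("pics/c3.png",np.hstack([pad(a),pad(c)]))
E
```

```text
(no output)
```

View pics/c1.png

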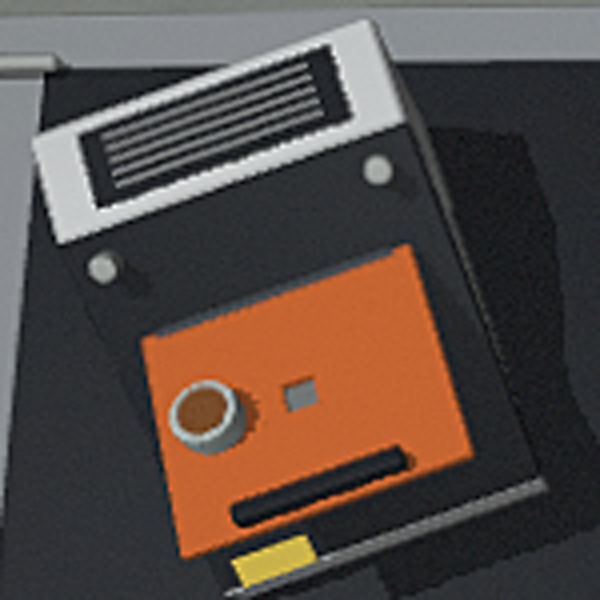

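View pics/c2.png

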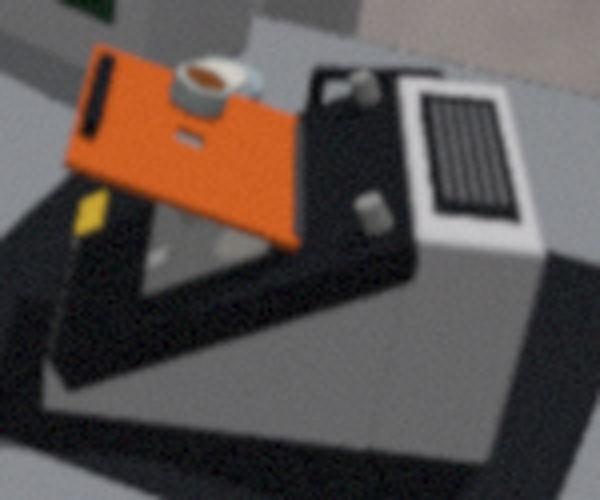

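View pics/c3.png

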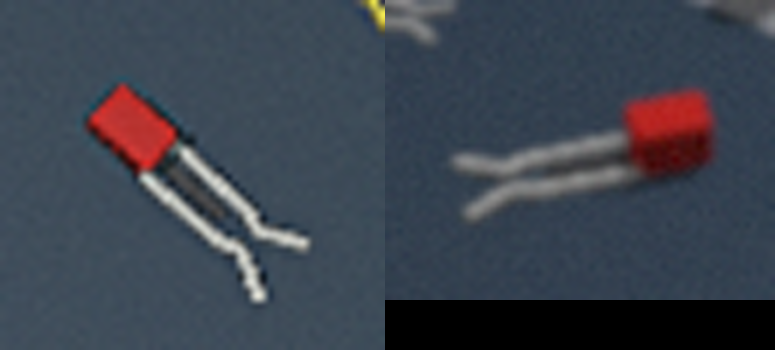

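The crops show the console's box corners, the cover corners and the clip's handle and leg tips clearly. I'll fit the poses to these clicked features.

```bash
cat >> H.py <<'E'
def conT(q):  # q=x,y,yaw -> T console
    T=np.eye(4); T[:3,:3]=R.from_euler("z",q[2]).as_matrix(); T[:2,3]=q[:2]; return T
S30=R.from_euler("y",-30,degrees=True).as_matrix()   # pin axes in console frame (x up slope)
def pinT(q):
    T=np.eye(4); T[:3,:3]=S30; T[:3,3]=np.array([0,0,.04+.082*np.tan(np.pi/6)])+S30[:,2]*.0115
    return conT(q)@T
def cov(th,d,y,h):   # in pin frame: d from hinge, y, h above mid thickness
    return np.array([.075,0,-.007])+d*np.array([-np.cos(th),0,np.sin(th)])+h*np.array([np.sin(th),0,np.cos(th)])+np.array([0,y,0])
def ap(T,X): return np.atleast_2d(X)@T[:3,:3].T+T[:3,3]
E
cat > fit.py <<'E'
from H import *
import pickle
t,s=pickle.load(open("p0.pkl","rb"))
un=lambda P,s,x0,y0:(np.array(P,float)+.5)/s-.5+[x0,y0]
bx=np.array([[.126,.11,.16],[.126,-.11,.16],[.201,-.11,.16],[.201,.11,.16]])
fl=np.array([[-.082,-.11,.04]])
cT=un([(58,243),(408,125),(370,20),(33,138),(545,485)],4,85,85)
cS=un([(400,78),(415,245),(545,253),(505,87),(492,462),(42,408)],4,265,105)
XT=np.vstack([bx,fl]); XS=np.vstack([bx,[[.201,-.11,0],[-.082,-.11,0]]])
vT=un([(143,338),(412,245),(473,457),(183,558),(205,410)],4,85,85)
vS=un([(303,115),(300,244),(67,160),(98,45),(200,75)],4,265,105)
def res(q):
    th=q[3]
    V=ap(pinT(q),[cov(th,0,.085,.0025),cov(th,0,-.085,.0025),cov(th,.15,-.085,.0025),cov(th,.15,.085,.0025),cov(th,.075,.052,.0205)])
    C=conT(q)
    return np.concatenate([(proj(t,ap(C,XT))-cT),(proj(s,ap(C,XS))-cS),(proj(t,V)-vT),(proj(s,V)-vS)])
r=least_squares(lambda q:res(q).ravel(),[.45,.2,.3,.5],loss="soft_l1")
print("console",np.round(r.x,4)); print(np.round(res(r.x),1).tolist())
q=r.x; np.save("q.npy",q)
print("pin",np.round(pinT(q),4).tolist())
for th,n in((q[3],"open"),(0,"shut")): print("bar top",n,ap(pinT(q),cov(th,.141,0,.0165)).round(4),"hinge",ap(pinT(q),cov(th,0,0,0)).round(4))
hT=un([(122,84),(178,133),(145,172),(88,122),(305,243),(260,297),(258,230),(238,245)],7,285,195)
hS=un(np.array([(707,92),(625,102),(632,140),(712,128),(468,214),(457,160),(508,188),(505,170)])-[385,0],6,175,230)
XH=np.array([[-.015,.01,.011],[.015,.01,.011],[.015,-.01,.011],[-.015,-.01,.011],[.079,.013,-.008],[.079,-.013,-.008],[.06,.005,-.008],[.06,-.005,-.008]])
def cr(c,both=3):
    T=conT(c); T[2,3]=.011; X=ap(T,XH)
    idx=[0,1,2,3,4,5,6,7]
    # scene order: which handle corners is matched by nearest for robustness
    a=proj(t,X)-hT; P=proj(s,X); 
    b=np.array([h-P[np.argmin(np.linalg.norm(P-h,axis=1))] for h in hS])
    return np.concatenate([a,b])
c=least_squares(lambda c:cr(c).ravel(),[.36,-.2,-2.3],loss="soft_l1").x
print("clip",c.round(4)); print(cr(c).round(1).tolist()); np.save("c.npy",c)
for n,l,z in(("beacon","beacon",0),):
    for p,uv in((t,(383/1.5625,340/1.5625)),):
        pass
d=outline_of
def lamp(b):
    return np.concatenate([proj(t,[[b[0],b[1],.16]])[0]-np.array([378.5,327])/1.5625,proj(s,[[b[0],b[1],.16]])[0]-np.array([397,255])/1.5625])
b=least_squares(lamp,[.35,0]); print("beacon",b.x.round(4),b.fun.round(1))
for n,uv,z in(("jar",(574,358),.05),("case",(482,247),.028)): print(n,onz(t,np.array(uv)/1.5625,z).round(3))
E
python3 fit.py
```

```text
console [0.5473 0.1802 0.3458 0.7997]
[[-0.3, 0.2], [0.2, -1.2], [0.6, -2.0], [-1.4, -1.3], [-0.4, -1.4], [-1.1, -1.1], [-0.7, -1.5], [0.5, 0.3], [0.6, -0.6], [-1.6, 1.7], [-0.5, 0.6], [-0.0, 0.2], [-0.5, -0.1], [-0.1, -0.6], [-0.3, -0.1], [-0.7, 0.1], [-1.4, 0.7], [-1.2, 0.6], [-1.3, 0.3], [-0.9, -0.4], [0.8, 1.1]]
pin [[0.8148, -0.3389, -0.4704, 0.5419], [0.2935, 0.9408, -0.1695, 0.1783], [0.5, 0.0, 0.866, 0.0973], [0.0, 0.0, 0.0, 1.0]]
bar top open [[0.4829 0.157  0.1831]] hinge [[0.6063 0.2015 0.1287]]
bar top shut [[0.4837 0.1573 0.0725]] hinge [[0.6063 0.2015 0.1287]]
clip [ 0.4896 -0.1673 -2.3287]
[[-0.1, -1.0], [0.4, -0.2], [0.0, -0.2], [-0.3, -0.9], [0.0, 0.7], [-0.1, 0.2], [-0.6, -0.2], [-0.3, 0.4], [0.9, 0.7], [0.4, -0.0], [-0.2, 0.0], [-0.3, 0.5], [0.8, -0.2], [0.6, -0.8], [-0.6, -0.3], [-0.4, -0.1]]
beacon [ 0.4782 -0.0141] [ 0.  -0.4 -0.3 -0.5]
jar [ 0.443 -0.323  0.05 ]
case [ 0.635 -0.183  0.028]
```

```bash
cat >> H.py <<'E'
def down(yaw_deg):
    return R.from_euler("z",yaw_deg,degrees=True)*R.from_euler("x",180,degrees=True)
def go(pos,rot=None,note=""):
    o=status.observe(); r0=R.from_quat(o["tcp_rot"]); p0=np.array(o["ee_pos"])
    d=r0.inv().apply(np.array(pos)-p0); w=(r0.inv()*(rot if rot is not None else r0)).as_rotvec(degrees=True)
    print(note,"t",round(o["t"],2),"p",p0.round(4),"d",d.round(4),"w",w.round(2),"j",np.degrees(o["joint_pos"]).round(1),"F",np.round(o["wrist_force"],1))
E
python3 - <<'E'
from H import *
go([.483,.157,.23],down(22))
E
```

```text
t 1.4 p [ 0.2183 -0.4498  0.1948] d [ 0.5031 -0.4304 -0.0352] w [0.   0.   3.89] j [-64.1  13.8   0.3  76.5  -0.   90. ] F [-0.6 -0.1 -0.6]
```

```bash
python3 -m handwheel '[{"dz":-0.05},{"dx":0.1,"dy":-0.08,"dz":-0.06},{"dx":0.25,"dy":-0.2,"dz":-0.06},{"dx":0.25,"dy":-0.2,"dz":-0.06},{"dx":0.25,"dy":-0.2,"dz":-0.06},{"dx":0.25,"dy":-0.2,"dz":-0.06},{"dx":0.25,"dy":-0.2,"dz":-0.06},{"dx":0.25,"dy":-0.2,"dz":-0.06}]' 0 40
python3 -c "
from H import *
go([.483,.157,.23],down(22))"
```

```text
t 1.4 p [ 0.2183 -0.4498  0.1948] d [ 0.5031 -0.4304 -0.0352] w [0.   0.   3.89] j [-64.1  13.8   0.3  76.5  -0.   90. ] F [-0.6 -0.1 -0.6]schema error: expected keys dx, dy, dz, wx, wy, wz
```

```bash
python3 -m handwheel '[{"dx":0,"dy":0,"dz":-0.04,"wx":0,"wy":0,"wz":0},{"dx":0.03,"dy":-0.02,"dz":-0.06,"wx":0,"wy":0,"wz":0},{"dx":0.06,"dy":-0.05,"dz":-0.06,"wx":0,"wy":0,"wz":0},{"dx":0.09,"dy":-0.075,"dz":-0.06,"wx":0,"wy":0,"wz":0},{"dx":0.12,"dy":-0.1,"dz":-0.06,"wx":0,"wy":0,"wz":0},{"dx":0.15,"dy":-0.13,"dz":-0.06,"wx":0,"wy":0,"wz":0},{"dx":0.18,"dy":-0.155,"dz":-0.06,"wx":0,"wy":0,"wz":0},{"dx":0.21,"dy":-0.18,"dz":-0.06,"wx":0,"wy":0,"wz":0}]' 0 40
python3 -m handwheel '[{"dx":0.03,"dy":-0.025,"dz":0,"wx":0,"wy":0,"wz":0},{"dx":0.06,"dy":-0.05,"dz":0,"wx":0,"wy":0,"wz":0},{"dx":0.09,"dy":-0.075,"dz":0,"wx":0,"wy":0,"wz":0},{"dx":0.12,"dy":-0.1,"dz":0,"wx":0,"wy":0,"wz":0},{"dx":0.15,"dy":-0.13,"dz":0,"wx":0,"wy":0,"wz":0},{"dx":0.18,"dy":-0.155,"dz":0,"wx":0,"wy":0,"wz":0},{"dx":0.21,"dy":-0.18,"dz":0,"wx":0,"wy":0,"wz":0},{"dx":0.23,"dy":-0.2,"dz":0,"wx":0,"wy":0,"wz":0}]' 0 40
python3 -c "
from H import *
go([.483,.157,.23],down(22))"
```

```text
t: 2.07
ee_pos: [0.3288, -0.1944, 0.2551]
tcp_rot: [0.975, 0.224, 0.0, 0.0]
wrist_force: [1.2, -0.2, 0.3]
gripper_width: -0.004
gripper_force: 0.0
t: 2.73
ee_pos: [0.4493, 0.0872, 0.2548]
tcp_rot: [0.974, 0.225, 0.001, -0.0]
wrist_force: [0.6, 0.2, 0.9]
gripper_width: 0.003
gripper_force: 0.0
 t 2.73 p [0.4493 0.0872 0.2548] d [ 0.0609 -0.048   0.0248] w [-0.01 -0.07  4.01] j [ 11.    7.8   1.8  83.9   0.  164.9] F [0.6 0.2 0.9]
```

```bash
python3 -m handwheel '[{"dx":0.03,"dy":-0.024,"dz":0.0,"wx":0,"wy":0,"wz":0},{"dx":0.06,"dy":-0.048,"dz":0.01,"wx":0,"wy":0,"wz":0},{"dx":0.06,"dy":-0.048,"dz":0.035,"wx":0,"wy":0,"wz":0},{"dx":0.06,"dy":-0.048,"dz":0.055,"wx":0,"wy":0,"wz":0},{"dx":0.06,"dy":-0.048,"dz":0.07,"wx":0,"wy":0,"wz":0},{"dx":0.06,"dy":-0.048,"dz":0.085,"wx":0,"wy":0,"wz":0},{"dx":0.06,"dy":-0.048,"dz":0.10,"wx":0,"wy":0,"wz":0},{"dx":0.06,"dy":-0.048,"dz":0.115,"wx":0,"wy":0,"wz":0}]'
python3 -c "
from H import *
go([.483,.157,.075])
p=viewer.camera('scene'); cv2.imwrite('pics/s1.png',crop(p,240,80,200,150,4))"
```

```text
t: 3.4
ee_pos: [0.4811, 0.1536, 0.1391]
tcp_rot: [0.975, 0.224, -0.0, 0.0]
wrist_force: [0.1, 0.8, 0.7]
gripper_width: 0.005
gripper_force: 0.3
 t 3.4 p [0.4811 0.1536 0.1391] d [ 0.0032 -0.0022  0.0641] w [0. 0. 0.] j [ 17.7  16.2  -5.   68.8   0.  171.8] F [0.1 0.8 0.7]
```

View pics/s1.png

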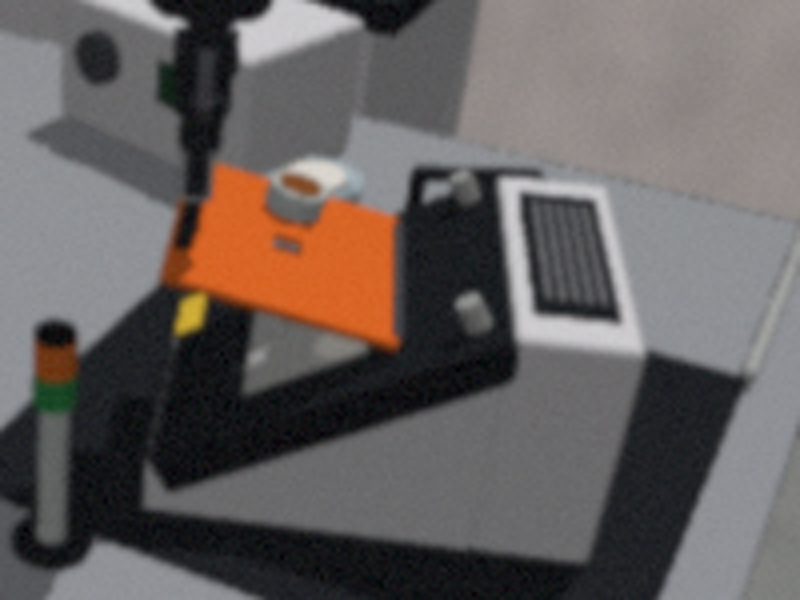

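The finger stands on the bar near the free edge, at about (187,240), and the cover is already going down. I'll keep pushing.

```bash
python3 -m handwheel '[{"dx":0.002,"dy":-0.001,"dz":0.008,"wx":0,"wy":0,"wz":0},{"dx":0.003,"dy":-0.002,"dz":0.016,"wx":0,"wy":0,"wz":0},{"dx":0.003,"dy":-0.002,"dz":0.024,"wx":0,"wy":0,"wz":0},{"dx":0.003,"dy":-0.002,"dz":0.032,"wx":0,"wy":0,"wz":0},{"dx":0.003,"dy":-0.002,"dz":0.040,"wx":0,"wy":0,"wz":0},{"dx":0.003,"dy":-0.002,"dz":0.048,"wx":0,"wy":0,"wz":0},{"dx":0.003,"dy":-0.002,"dz":0.054,"wx":0,"wy":0,"wz":0},{"dx":0.003,"dy":-0.002,"dz":0.058,"wx":0,"wy":0,"wz":0}]'
python3 -m handwheel '[{"dx":0,"dy":0,"dz":0.001,"wx":0,"wy":0,"wz":0},{"dx":0,"dy":0,"dz":0.002,"wx":0,"wy":0,"wz":0},{"dx":0,"dy":0,"dz":0.003,"wx":0,"wy":0,"wz":0},{"dx":0,"dy":0,"dz":0.004,"wx":0,"wy":0,"wz":0},{"dx":0,"dy":0,"dz":0.005,"wx":0,"wy":0,"wz":0},{"dx":0,"dy":0,"dz":0.006,"wx":0,"wy":0,"wz":0},{"dx":0,"dy":0,"dz":0.006,"wx":0,"wy":0,"wz":0},{"dx":0,"dy":0,"dz":0.006,"wx":0,"wy":0,"wz":0}]'
```

```text
t: 4.12
ee_pos: [0.4828, 0.1565, 0.0809]
tcp_rot: [0.975, 0.224, -0.0, 0.0]
wrist_force: [0.1, 0.5, 0.3]
gripper_width: -0.0
gripper_force: 0.2
t: 4.78
ee_pos: [0.4831, 0.1566, 0.0759]
tcp_rot: [0.975, 0.224, 0.0, -0.0]
wrist_force: [0.1, -1.0, -0.4]
gripper_width: 0.003
gripper_force: 0.0
```

```bash
python3 -m handwheel '[{"dx":0,"dy":0,"dz":0.001,"wx":0,"wy":0,"wz":0},{"dx":0,"dy":0,"dz":0.002,"wx":0,"wy":0,"wz":0},{"dx":0,"dy":0,"dz":0.003,"wx":0,"wy":0,"wz":0},{"dx":0,"dy":0,"dz":0.003,"wx":0,"wy":0,"wz":0},{"dx":0,"dy":0,"dz":0.003,"wx":0,"wy":0,"wz":0},{"dx":0,"dy":0,"dz":0.003,"wx":0,"wy":0,"wz":0},{"dx":0,"dy":0,"dz":0.003,"wx":0,"wy":0,"wz":0},{"dx":0,"dy":0,"dz":0.003,"wx":0,"wy":0,"wz":0}]'
python3 -c "
from H import *
go([.483,.157,.075])
p=viewer.camera('scene'); cv2.imwrite('pics/s2.png',crop(p,270,100,130,100,6))"
```

```text
t: 5.45
ee_pos: [0.4831, 0.1566, 0.0728]
tcp_rot: [0.975, 0.224, -0.0, -0.0]
wrist_force: [-0.4, -0.9, 1.0]
gripper_width: -0.002
gripper_force: 0.0
 t 5.45 p [0.4831 0.1566 0.0728] d [ 0.0001 -0.0004 -0.0022] w [0. 0. 0.] j [ 18.   19.7 -10.7  59.6   0.  172.1] F [-0.4 -0.9  1. ]
```

View pics/s2.png

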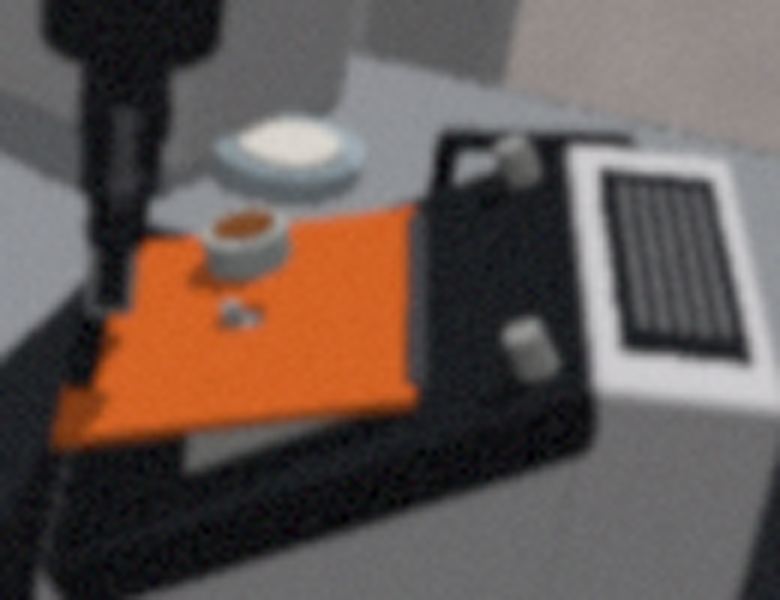

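The cover is still slightly open, with its free right corner at about (55,430) in the crop. I'll check the angle and the tool position against the model.

```bash
python3 - <<'E'
from H import *
p=viewer.camera('scene'); q=np.load("q.npy")
C=lambda uv:((uv+.5-np.array([270,100]))*6-.5).round(0)
for th in (0,.1,.2,.3):
    print(th,[C(proj(p,ap(pinT(q),cov(th,d,y,h)))[0]).tolist() for d,y,h in((0,.085,.0025),(0,-.085,.0025),(.15,-.085,.0025),(.15,.085,.0025),(.141,0,.0165),(.075,.052,.0205),(.141,-.05,.0165))])
o=status.observe(); print("tcp",C(proj(p,o["ee_pos"])[0]), (ap(np.linalg.inv(pinT(q)),o["ee_pos"])).round(4))
E
```

```text
0 [[412.0, 207.0], [408.0, 400.0], [76.0, 512.0], [121.0, 317.0], [104.0, 378.0], [242.0, 266.0], [91.0, 437.0]]
0.1 [[413.0, 207.0], [409.0, 399.0], [63.0, 485.0], [109.0, 291.0], [95.0, 351.0], [240.0, 251.0], [81.0, 410.0]]
0.2 [[413.0, 207.0], [409.0, 399.0], [52.0, 456.0], [101.0, 265.0], [89.0, 324.0], [240.0, 236.0], [75.0, 382.0]]
0.3 [[414.0, 207.0], [410.0, 399.0], [45.0, 426.0], [95.0, 237.0], [86.0, 296.0], [242.0, 220.0], [72.0, 353.0]]
tcp [102. 377.] [[-0.0665 -0.0004  0.0101]]
```

```bash
python3 - <<'E'
from H import *
p=viewer.camera('scene'); t=viewer.camera('top'); q=np.load("q.npy")
C=lambda uv,a,b,s:((uv+.5-np.array([a,b]))*s-.5).round(0)
o=np.array(status.observe()["ee_pos"])
for h in (0,.02,.04,.073,.1): print(h,C(proj(p,o+[0,0,h])[0],270,100,6),C(proj(t,o+[0,0,h])[0],85,85,4))
for th in(0,.3): print(th,[C(proj(t,ap(pinT(q),cov(th,d,y,h)))[0],85,85,4).tolist() for d,y,h in((0,.085,.0025),(0,-.085,.0025),(.15,-.085,.0025),(.15,.085,.0025),(.141,0.05,.0165),(.141,-.05,.0165),(.075,.052,.0205))])
a=crop(p,270,100,65,100,6); b=crop(t,100,130,100,100,4)
cv2.imwrite("pics/s3.png",np.hstack([a,np.pad(b,((0,200),(0,0),(0,0)))]))
E
```

```text
0 [103. 377.] [364. 510.]
0.02 [105. 340.] [356. 505.]
0.04 [109. 301.] [348. 500.]
0.073 [114. 235.] [334. 492.]
0.1 [118. 179.] [321. 485.]
0 [[144.0, 342.0], [411.0, 248.0], [497.0, 469.0], [244.0, 558.0], [288.0, 535.0], [439.0, 482.0], [241.0, 444.0]]
0.3 [[143.0, 341.0], [411.0, 246.0], [494.0, 481.0], [228.0, 575.0], [273.0, 544.0], [432.0, 488.0], [230.0, 441.0]]
```

View pics/s3.png

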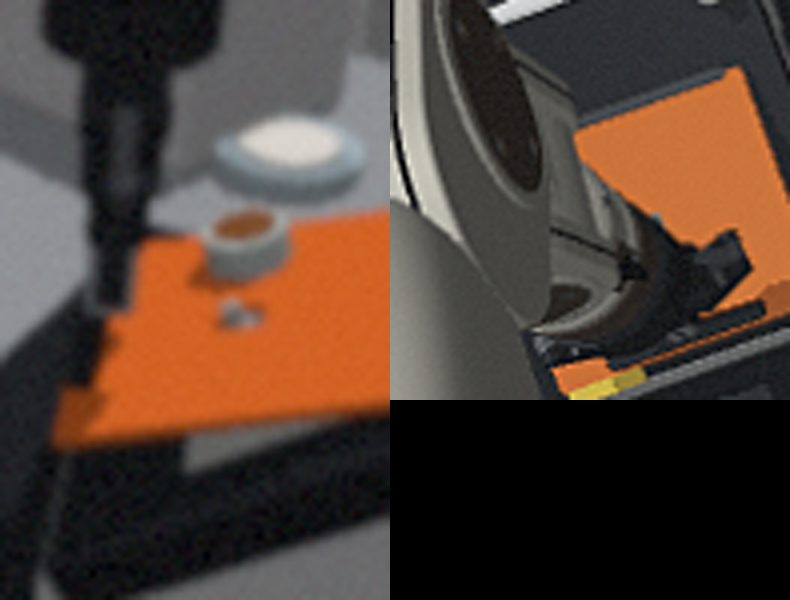

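```bash
python3 -m handwheel '[{"dx":0,"dy":0,"dz":0.002,"wx":0,"wy":0,"wz":0},{"dx":0,"dy":0,"dz":0.004,"wx":0,"wy":0,"wz":0},{"dx":0,"dy":0,"dz":0.006,"wx":0,"wy":0,"wz":0},{"dx":0,"dy":0,"dz":0.008,"wx":0,"wy":0,"wz":0},{"dx":0,"dy":0,"dz":0.010,"wx":0,"wy":0,"wz":0},{"dx":0,"dy":0,"dz":0.011,"wx":0,"wy":0,"wz":0},{"dx":0,"dy":0,"dz":0.012,"wx":0,"wy":0,"wz":0},{"dx":0,"dy":0,"dz":0.012,"wx":0,"wy":0,"wz":0}]'
cat > ang.py <<'E'
from H import *
# cover angle from the orange mask's lowest/left-most right corner in scene view
p=viewer.camera('scene'); q=np.load("q.npy")
hsv=cv2.cvtColor(np.ascontiguousarray(p["img"]),cv2.COLOR_RGB2HSV)
m=((hsv[...,0]<14)&(hsv[...,1]>140)&(hsv[...,2]>90)).astype(np.uint8)
m[:, :265]=0; m[:100]=0; m[:,370:]=0
n,l,st,_=cv2.connectedComponentsWithStats(m); k=1+np.argmax(st[1:,4]); m=(l==k)
best=[]
for th in np.arange(-.05,1,.01):
    V=ap(pinT(q),[cov(th,d,y,h) for d in(0,.15) for y in(.085,-.085) for h in(.0025,-.0025)])
    a=np.zeros(m.shape,np.uint8); cv2.fillConvexPoly(a,cv2.convexHull(((proj(p,V)+[1.3,1])*16).round().astype(np.int32)),1,shift=4)
    # ignore hinge side columns
    best.append(((a&m).sum()/(a|m).sum(),round(th,3)))
print("angle",sorted(best)[-3:], st[k])
E
python3 ang.py
```

```text
t: 6.32
ee_pos: [0.4829, 0.1566, 0.0605]
tcp_rot: [0.975, 0.224, -0.0, 0.0]
wrist_force: [-0.0, 0.9, 0.5]
gripper_width: 0.001
gripper_force: 0.0
angle [(np.float64(0.7636271013754458), np.float64(0.18)), (np.float64(0.7683299389002036), np.float64(0.21)), (np.float64(0.7705671946857435), np.float64(0.2))] [ 280  135   60   44 1515]
```

```bash
python3 -m handwheel '[{"dx":0,"dy":0,"dz":0.003,"wx":0,"wy":0,"wz":0},{"dx":0,"dy":0,"dz":0.006,"wx":0,"wy":0,"wz":0},{"dx":0,"dy":0,"dz":0.009,"wx":0,"wy":0,"wz":0},{"dx":0,"dy":0,"dz":0.012,"wx":0,"wy":0,"wz":0},{"dx":0,"dy":0,"dz":0.014,"wx":0,"wy":0,"wz":0},{"dx":0,"dy":0,"dz":0.016,"wx":0,"wy":0,"wz":0},{"dx":0,"dy":0,"dz":0.018,"wx":0,"wy":0,"wz":0},{"dx":0,"dy":0,"dz":0.018,"wx":0,"wy":0,"wz":0}]'
python3 ang.py; python3 - <<'E'
from H import *
p=viewer.camera('scene'); cv2.imwrite("pics/s4.png",np.hstack([crop(p,270,90,65,100,6),]))
E
```

```text
t: 7.03
ee_pos: [0.4828, 0.1565, 0.0423]
tcp_rot: [0.975, 0.224, -0.0, 0.0]
wrist_force: [-0.8, 0.6, 0.4]
gripper_width: 0.001
gripper_force: 0.0
angle [(np.float64(0.7699256110520722), np.float64(0.05)), (np.float64(0.7709556860651361), np.float64(0.04)), (np.float64(0.773524720893142), np.float64(0.06))] [ 283  135   57   50 1472]
```

```bash
python3 -m handwheel '[{"dx":0,"dy":0,"dz":0.001,"wx":0,"wy":0,"wz":0},{"dx":0,"dy":0,"dz":0.002,"wx":0,"wy":0,"wz":0},{"dx":0,"dy":0,"dz":0.003,"wx":0,"wy":0,"wz":0},{"dx":0,"dy":0,"dz":0.004,"wx":0,"wy":0,"wz":0},{"dx":0,"dy":0,"dz":0.005,"wx":0,"wy":0,"wz":0},{"dx":0,"dy":0,"dz":0.006,"wx":0,"wy":0,"wz":0},{"dx":0,"dy":0,"dz":0.006,"wx":0,"wy":0,"wz":0},{"dx":0,"dy":0,"dz":0.006,"wx":0,"wy":0,"wz":0}]'
python3 ang.py
```

```text
t: 7.8
ee_pos: [0.4836, 0.1568, 0.0385]
tcp_rot: [0.975, 0.224, 0.001, -0.0]
wrist_force: [-2.9, -1.0, 10.1]
gripper_width: 0.0
gripper_force: 5.5
angle [(np.float64(0.7711362412493269), np.float64(0.02)), (np.float64(0.7725573945541911), np.float64(0.03)), (np.float64(0.7790322580645161), np.float64(0.04))] [ 283  135   57   51 1464]
```

```bash
python3 -m handwheel '[{"dx":0,"dy":0,"dz":-0.015,"wx":0,"wy":0,"wz":0},{"dx":0,"dy":0,"dz":-0.05,"wx":0,"wy":0,"wz":0},{"dx":0,"dy":0,"dz":-0.085,"wx":0,"wy":0,"wz":-7},{"dx":0,"dy":0,"dz":-0.12,"wx":0,"wy":0,"wz":-14},{"dx":0,"dy":0,"dz":-0.155,"wx":0,"wy":0,"wz":-21},{"dx":0,"dy":0,"dz":-0.19,"wx":0,"wy":0,"wz":-28},{"dx":0,"dy":0,"dz":-0.21,"wx":0,"wy":0,"wz":-35},{"dx":0,"dy":0,"dz":-0.22,"wx":0,"wy":0,"wz":-42}]' 0 40
python3 ang.py; python3 -c "
from H import *
c=np.load('c.npy'); print(c)
go([c[0],c[1],.25],down(120))"
```

```text
t: 8.52
ee_pos: [0.4845, 0.1571, 0.2607]
tcp_rot: [0.828, 0.561, 0.003, 0.001]
wrist_force: [0.4, 0.5, 0.0]
gripper_width: 0.003
gripper_force: 0.0
angle [(np.float64(0.771976558337773), np.float64(0.05)), (np.float64(0.7741591030432461), np.float64(0.03)), (np.float64(0.7806451612903226), np.float64(0.04))] [ 283  135   57   51 1467]
[ 0.48961008 -0.16734592 -2.32869581]
 t 8.57 p [0.4848 0.1572 0.2613] d [-0.3001  0.1236  0.0106] w [  0.42  -0.1  -51.56] j [ 18.   13.5   9.8  85.8  -0.  129.5] F [0.8 0.6 0.8]
```

```bash
python3 -m handwheel '[{"dx":-0.03,"dy":0.012,"dz":0,"wx":0,"wy":0,"wz":-6.5},{"dx":-0.065,"dy":0.027,"dz":0,"wx":0,"wy":0,"wz":-13},{"dx":-0.10,"dy":0.04,"dz":0,"wx":0,"wy":0,"wz":-20},{"dx":-0.135,"dy":0.055,"dz":0,"wx":0,"wy":0,"wz":-26},{"dx":-0.17,"dy":0.07,"dz":0,"wx":0,"wy":0,"wz":-33},{"dx":-0.205,"dy":0.084,"dz":0,"wx":0,"wy":0,"wz":-39},{"dx":-0.24,"dy":0.099,"dz":0,"wx":0,"wy":0,"wz":-45},{"dx":-0.27,"dy":0.11,"dz":0,"wx":0,"wy":0,"wz":-51}]' 0 40
python3 ang.py; python3 - <<'E'
from H import *
q=np.load('q.npy')
go([.489,-.167,.25],down(175))
p=viewer.camera('scene'); t=viewer.camera('top')
o=np.array(status.observe()["ee_pos"])
C=lambda uv,a,b,s:((uv+.5-np.array([a,b]))*s-.5).round(0)
for h in (0,.035,.073): print(h,C(proj(p,o+[0,0,h])[0],170,70,4))
a=crop(p,170,70,200,150,4)
cv2.imwrite("pics/s5.png",a)
for th in(0,.1): print(th,[C(proj(p,ap(pinT(q),cov(th,d,y,h)))[0],170,70,4).tolist() for d,y,h in((0,-.085,.0025),(.15,-.085,.0025),(.15,.085,.0025),(.141,0.05,.0165),(.141,-.05,.0165),(.075,.052,.0205))])
E
```

```text
t: 9.23
ee_pos: [0.4829, -0.1328, 0.2557]
tcp_rot: [0.512, 0.859, -0.0, -0.001]
wrist_force: [0.4, 0.3, -0.1]
gripper_width: 0.001
gripper_force: 0.0
angle [(np.float64(0.7768903088391906), np.float64(0.05)), (np.float64(0.7790821771611526), np.float64(0.03)), (np.float64(0.7865591397849462), np.float64(0.04))] [ 283  135   57   51 1478]
 t 9.28 p [ 0.4825 -0.1394  0.2554] d [-0.0274 -0.0074  0.0055] w [-3.100e-01  5.000e-02 -5.662e+01] j [-15.9  13.1   8.4  85.3  -0.3  45.7] F [ 1.4 -2.9  0.6]
0 [221. 317.]
0.035 [219. 252.]
0.073 [217. 177.]
0 [[672.0, 386.0], [451.0, 461.0], [480.0, 331.0], [478.0, 335.0], [460.0, 411.0], [561.0, 297.0]]
0.1 [[672.0, 386.0], [442.0, 443.0], [473.0, 314.0], [472.0, 318.0], [454.0, 393.0], [560.0, 287.0]]
```

View pics/s5.png

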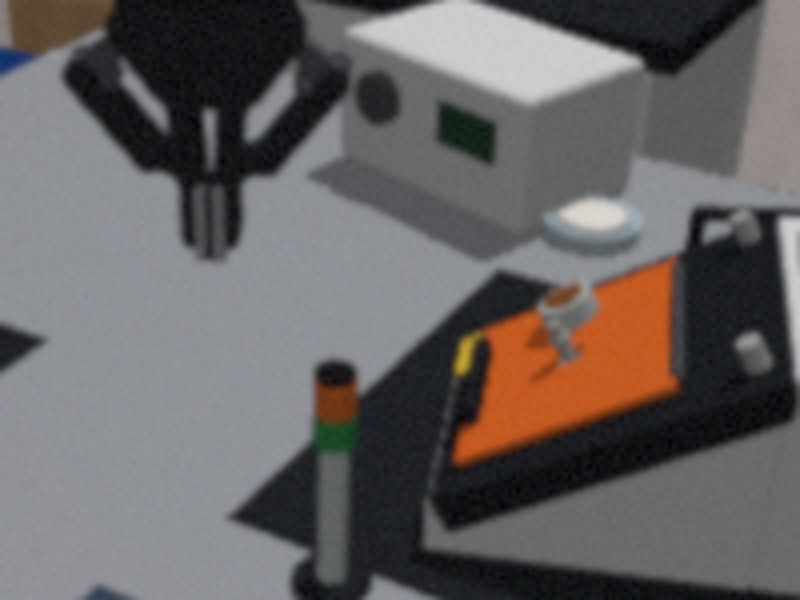

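The cover lies flat on the deck (outline (455,465)–(680,380)), and the beacon is untouched. The fingertips show at (210,258), but the reported TCP projects to (221,317). So the real tips sit about 35 mm behind the reported TCP, and the contact height on the bar agrees. I'll finish the turn and measure this offset.

```bash
python3 -m handwheel '[{"dx":-0.01,"dy":-0.003,"dz":0,"wx":0,"wy":0,"wz":-7},{"dx":-0.02,"dy":-0.006,"dz":0,"wx":0,"wy":0,"wz":-14},{"dx":-0.027,"dy":-0.007,"dz":0,"wx":0,"wy":0,"wz":-21},{"dx":-0.027,"dy":-0.007,"dz":0,"wx":0,"wy":0,"wz":-28},{"dx":-0.027,"dy":-0.007,"dz":0,"wx":0,"wy":0,"wz":-35},{"dx":-0.027,"dy":-0.007,"dz":0,"wx":0,"wy":0,"wz":-42},{"dx":-0.027,"dy":-0.007,"dz":0,"wx":0,"wy":0,"wz":-49},{"dx":-0.027,"dy":-0.007,"dz":0,"wx":0,"wy":0,"wz":-55}]' 0 40
python3 -m handwheel '[{"dx":0,"dy":0,"dz":0,"wx":0,"wy":0,"wz":-7},{"dx":0,"dy":0,"dz":0,"wx":0,"wy":0,"wz":-14},{"dx":0,"dy":0,"dz":0,"wx":0,"wy":0,"wz":-21},{"dx":0,"dy":0,"dz":0,"wx":0,"wy":0,"wz":-28},{"dx":0,"dy":0,"dz":0,"wx":0,"wy":0,"wz":-35},{"dx":0,"dy":0,"dz":0,"wx":0,"wy":0,"wz":-42},{"dx":0,"dy":0,"dz":0,"wx":0,"wy":0,"wz":-48},{"dx":0,"dy":0,"dz":0,"wx":0,"wy":0,"wz":-52}]' 0 40
python3 - <<'E'
from H import *
go([.489,-.167,.25],down(226.6))
p=viewer.camera('scene'); go([.489,-.167,.25],down(226.6))
o=np.array(status.observe()["ee_pos"])
u0=proj(p,o)[0]; print("tcp px",u0.round(1),"h",[(h,proj(p,o+[0,0,h])[0].round(1).tolist()) for h in(.02,.035,.05)])
g=p["img"].max(2); y0=int(u0[1])-25; x0=int(u0[0])-14
for r in range(y0,y0+34): print(r,' '.join(f"{v:3d}" for v in g[r,x0:x0+30]))
E
```

```text
t: 10.05
ee_pos: [0.49, -0.1567, 0.256]
tcp_rot: [0.056, 0.998, 0.0, -0.001]
wrist_force: [-0.3, -0.2, -0.6]
gripper_width: -0.003
gripper_force: 0.0
t: 10.72
ee_pos: [0.49, -0.1566, 0.256]
tcp_rot: [-0.387, 0.922, 0.001, -0.0]
wrist_force: [0.3, 0.9, 0.2]
gripper_width: 0.001
gripper_force: 0.0
 t 10.72 p [ 0.49   -0.1566  0.256 ] d [ 0.0082 -0.0066  0.006 ] w [ 0.09 -0.01 -1.11] j [-17.7  14.6  10.4  85.9   0.  -63.2] F [0.3 0.9 0.2]
 t 10.77 p [ 0.4901 -0.1566  0.2561] d [ 0.0081 -0.0065  0.0061] w [ 0.09 -0.01 -1.05] j [-17.7  14.6  10.4  85.9   0.  -63.3] F [-0.7 -0.  -0.1]
tcp px [221.2 154.9] h [(0.02, [220.8, 145.5]), (0.035, [220.5, 138.2]), (0.05, [220.3, 130.8])]
129 147 146 148 149 150 144 134 103  83  78  64  39  20  18  30  25  22  27  43  79 114 136 146 148 149 149 148 150 149 148
130 148 147 147 148 143 148 138 107  88  79  59  36  24  17  21  29  24  19  40  76 114 140 146 149 147 144 148 146 149 147
131 150 149 145 148 146 149 140 112  87  78  62  38  25  17  21  27  23  21  41  77 113 138 146 148 147 146 150 146 147 148
132 149 149 147 147 147 145 137 113  86  79  
[... 3098 characters left out ...]
 148 146 151 146 146 151 149 149 150 148 147 147 146 148 150 147 148 151 147 148
158 148 147 150 148 150 147 147 147 147 147 150 151 147 148 147 150 148 149 148 148 149 149 149 148 145 146 151 151 149 147
159 146 150 147 149 149 148 146 147 148 148 147 145 146 145 147 145 147 148 149 149 150 147 150 149 147 148 148 149 149 148
160 148 148 146 147 147 149 145 151 149 149 148 148 147 148 148 150 147 148 151 148 147 147 145 151 148 151 149 146 148 147
161 148 147 150 150 147 148 148 147 149 148 145 148 148 148 148 148 147 146 148 149 149 147 150 148 152 148 151 145 148 147
162 147 147 146 148 146 147 147 149 147 146 146 148 150 149 146 147 148 148 150 147 147 147 150 150 149 149 149 146 146 146
```

```bash
python3 -m handwheel '[{"dx":0.008,"dy":-0.0065,"dz":0.02,"wx":0,"wy":0,"wz":-1.1},{"dx":0.008,"dy":-0.0065,"dz":0.05,"wx":0,"wy":0,"wz":-1.1},{"dx":0.008,"dy":-0.0065,"dz":0.085,"wx":0,"wy":0,"wz":-1.1},{"dx":0.008,"dy":-0.0065,"dz":0.12,"wx":0,"wy":0,"wz":-1.1},{"dx":0.008,"dy":-0.0065,"dz":0.155,"wx":0,"wy":0,"wz":-1.1},{"dx":0.008,"dy":-0.0065,"dz":0.19,"wx":0,"wy":0,"wz":-1.1},{"dx":0.008,"dy":-0.0065,"dz":0.215,"wx":0,"wy":0,"wz":-1.1},{"dx":0.008,"dy":-0.0065,"dz":0.23,"wx":0,"wy":0,"wz":-1.1}]' 60 40
python3 -c "
from H import *
c=np.load('c.npy'); go([c[0],c[1],-.032],down(np.degrees(c[2])))"
```

```text
t: 11.43
ee_pos: [0.4863, -0.1663, 0.0229]
tcp_rot: [-0.393, 0.92, 0.002, -0.002]
wrist_force: [-0.9, 0.4, 1.4]
gripper_width: 0.599
gripper_force: 0.0
 t 11.43 p [ 0.4863 -0.1663  0.0229] d [-0.0016 -0.0035  0.0549] w [ 0.35 -0.14 -0.35] j [-18.9  23.7 -13.   53.6   0.  -65.1] F [-0.9  0.4  1.4]
```

```bash
python3 -m handwheel '[{"dx":0,"dy":-0.001,"dz":0.015,"wx":0,"wy":0,"wz":0},{"dx":0,"dy":-0.001,"dz":0.027,"wx":0,"wy":0,"wz":0},{"dx":0,"dy":-0.001,"dz":0.035,"wx":0,"wy":0,"wz":0},{"dx":0,"dy":-0.001,"dz":0.042,"wx":0,"wy":0,"wz":0},{"dx":0,"dy":-0.001,"dz":0.046,"wx":0,"wy":0,"wz":0},{"dx":0,"dy":-0.001,"dz":0.049,"wx":0,"wy":0,"wz":0},{"dx":0,"dy":-0.001,"dz":0.050,"wx":0,"wy":0,"wz":0},{"dx":0,"dy":-0.001,"dz":0.050,"wx":0,"wy":0,"wz":0}]'
python3 -c "
from H import *
c=np.load('c.npy'); go([c[0],c[1],-.032],down(np.degrees(c[2])))"
```

```text
t: 12.1
ee_pos: [0.4902, -0.1693, -0.0229]
tcp_rot: [-0.394, 0.919, -0.0, 0.0]
wrist_force: [-0.8, 0.2, 0.7]
gripper_width: 0.599
gripper_force: 0.0
 t 12.1 p [ 0.4902 -0.1693 -0.0229] d [-0.001   0.0018  0.0091] w [-0.03  0.02 -0.23] j [-19.1  27.3 -15.6  47.1   0.  -65.4] F [-0.8  0.2  0.7]
```

```bash
python3 -m handwheel '[{"dx":-0.001,"dy":0.0015,"dz":0.003,"wx":0,"wy":0,"wz":0},{"dx":-0.001,"dy":0.0015,"dz":0.006,"wx":0,"wy":0,"wz":0},{"dx":-0.001,"dy":0.0015,"dz":0.008,"wx":0,"wy":0,"wz":0},{"dx":-0.001,"dy":0.0015,"dz":0.009,"wx":0,"wy":0,"wz":0},{"dx":-0.001,"dy":0.0015,"dz":0.009,"wx":0,"wy":0,"wz":0},{"dx":-0.001,"dy":0.0015,"dz":0.009,"wx":0,"wy":0,"wz":0},{"dx":-0.001,"dy":0.0015,"dz":0.009,"wx":0,"wy":0,"wz":0},{"dx":-0.001,"dy":0.0015,"dz":0.009,"wx":0,"wy":0,"wz":0}]'
python3 -m handwheel '[{"dx":0,"dy":0,"dz":0,"wx":0,"wy":0,"wz":0},{"dx":0,"dy":0,"dz":0,"wx":0,"wy":0,"wz":0},{"dx":0,"dy":0,"dz":0,"wx":0,"wy":0,"wz":0},{"dx":0,"dy":0,"dz":0,"wx":0,"wy":0,"wz":0},{"dx":0,"dy":0,"dz":0,"wx":0,"wy":0,"wz":0},{"dx":0,"dy":0,"dz":0,"wx":0,"wy":0,"wz":0},{"dx":0,"dy":0,"dz":0,"wx":0,"wy":0,"wz":0},{"dx":0,"dy":0,"dz":0,"wx":0,"wy":0,"wz":0}]' 0 80
```

```text
t: 12.77
ee_pos: [0.4897, -0.1676, -0.0321]
tcp_rot: [-0.394, 0.919, -0.0, 0.0]
wrist_force: [-0.4, 0.4, 0.2]
gripper_width: 0.597
gripper_force: 0.0
t: 13.43
ee_pos: [0.4898, -0.1676, -0.0318]
tcp_rot: [-0.394, 0.919, -0.0, 0.0]
wrist_force: [-1.3, -0.0, 5.4]
gripper_width: 0.206
gripper_force: 80.2
```

```bash
python3 -m handwheel '[{"dx":0,"dy":0,"dz":-0.01,"wx":0,"wy":0,"wz":0},{"dx":0,"dy":0,"dz":-0.035,"wx":0,"wy":0,"wz":0},{"dx":0,"dy":0,"dz":-0.07,"wx":0,"wy":0,"wz":0},{"dx":0,"dy":0,"dz":-0.105,"wx":0,"wy":0,"wz":5},{"dx":0,"dy":0,"dz":-0.14,"wx":0,"wy":0,"wz":11},{"dx":0,"dy":0,"dz":-0.175,"wx":0,"wy":0,"wz":17},{"dx":0,"dy":0,"dz":-0.21,"wx":0,"wy":0,"wz":24},{"dx":0,"dy":0,"dz":-0.23,"wx":0,"wy":0,"wz":30}]' 0 80
cat >> H.py <<'E'
SEAT=np.array([.052,0,-.0348])   # seat in tool frame
def tool_pose(q,along,up,delta=20.,lat=0.):
    T=pinT(q); Rt=R.from_matrix(T[:3,:3])*R.from_euler("z",90+delta,degrees=True)*R.from_euler("x",180,degrees=True)
    s=T[:3,3]+Rt.apply([-along,lat,-up])
    return s-Rt.apply(SEAT),Rt
E
python3 - <<'E'
from H import *
q=np.load("q.npy")
p,r=tool_pose(q,.06,.07); go(p,r,"pre"); print(p.round(4))
t=viewer.camera("top"); s=viewer.camera("scene")
import pickle; pickle.dump((t,s),open("p1.pkl","wb"))
for k,im in(("top",t),("scene",s)):
    for l in("cover","pin","beacon"): print(k,l,[(round(d["confidence"],2),np.round(d["point"],1).tolist(),int(d["region"].sum())) for d in outline_of(l,im)][:2])
E
```

```text
t: 14.1
ee_pos: [0.4907, -0.1679, 0.2023]
tcp_rot: [-0.14, 0.99, -0.001, 0.002]
wrist_force: [0.7, -0.8, -1.1]
gripper_width: 0.208
gripper_force: 79.6
pre t 14.1 p [ 0.4907 -0.1679  0.2023] d [-0.1672  0.2147  0.0554] w [-19.04 -25.05  64.71] j [-18.9  15.5   3.6  77.9  -0.  -34.9] F [ 0.7 -0.8 -1.1]
[0.5922 0.0845 0.1469]
top cover [(0.75, [162.9, 183.0], 4246)]
top pin [(0.74, [164.7, 185.1], 4291), (0.21, [153.8, 158.9], 11598)]
top beacon [(0.85, [242.9, 218.9], 375)]
scene cover [(0.83, [310.8, 157.9], 1852)]
scene pin [(0.63, [313.7, 160.2], 1815), (0.57, [279.0, 285.8], 598)]
scene beacon [(0.79, [251.9, 195.9], 728), (0.71, [313.6, 159.9], 1757)]
```

```bash
cat > refine.py <<'E'
from H import *
import pickle
from scipy.optimize import minimize
t,s=pickle.load(open("p1.pkl","rb")); q0=np.load("q.npy")
V0=np.array([cov(0,d,y,h) for d in(0,.15) for y in(.085,-.085) for h in(.0025,-.0025)])
def hull(pts,u=8,off=(0,0)):
    a=np.zeros((384*4,512*4),np.uint8); cv2.fillConvexPoly(a,cv2.convexHull((((pts+.5)*4-.5)*16).round().astype(np.int32)),1,shift=4); return a
ms=[];org=[]
for im in(t,s):
    hsv=cv2.cvtColor(cv2.resize(im["img"],None,fx=4,fy=4,interpolation=cv2.INTER_LINEAR),cv2.COLOR_RGB2HSV)
    m=((hsv[...,0]<16)&(hsv[...,1]>120)&(hsv[...,2]>60)).astype(np.uint8)
    roi=hull(proj(im,ap(pinT(q0),V0))); roi=cv2.dilate(roi,np.ones((49,49)))
    m&=roi; m=cv2.morphologyEx(m,cv2.MORPH_OPEN,np.ones((5,5)))
    n,l,st,_=cv2.connectedComponentsWithStats(m); k=1+np.argmax(st[1:,4]); m=(l==k).astype(np.uint8); org.append(m)
    c=np.vstack(cv2.findContours(m,0,2)[0]); h=np.zeros_like(m); cv2.fillConvexPoly(h,cv2.convexHull(c),1); ms.append(h)
def iou(v,which=(0,1)):
    q=np.r_[v[:2]/1000+q0[:2],v[2]/100+q0[2]]; r=0
    for i in which:
        P=hull(proj((t,s)[i],ap(pinT(q),V0))); r+=(P&ms[i]).sum()/(P|ms[i]).sum()/len(which)
    return r
for w in((0,),(1,),(0,1)):
    b=minimize(lambda v:-iou(v,w),[0,0,0],method="Nelder-Mead",options=dict(initial_simplex=[[0,0,0],[4,0,0],[0,4,0],[0,0,2]],xatol=.05,fatol=1e-5))
    print(w,b.x.round(2),"iou",-b.fun, iou(np.zeros(3),w))
q=np.r_[b.x[:2]/1000+q0[:2],b.x[2]/100+q0[2]]; np.save("q1.npy",q); print(q.round(4))
for n,im,m in(("top",t,org[0]),("scene",s,org[1])):
    u=proj(im,ap(pinT(q),[[0,0,.0125],[0,0,0],[0,0,-.0045]])); g=im["img"]; c=u[0].round().astype(int)
    print(n,u.round(1).tolist())
    sub=g[c[1]-8:c[1]+9,c[0]-8:c[0]+9].astype(int); print("sat (R-B)",c-8)
    print('\n'.join(' '.join(f"{v:3d}" for v in r) for r in (sub[...,0]-sub[...,2])))
E
python3 refine.py
```

```text
(0,) [0.7  0.56 1.12] iou 0.9729860176680513 0.9709508973627627
(1,) [0.45 0.22 2.99] iou 0.9620435510887773 0.9366315365509834
(0, 1) [ 0.56 -0.17  2.39] iou 0.9651966552622155 0.9537912169568731
[0.5479 0.1801 0.3697]
top [[165.4, 188.1], [165.8, 186.6], [166.0, 186.1]]
sat (R-B) [157 180]
123 122 123 123 124 122 124 126 123 126 125 127 125 126 122 125 123
124 124 121 123 124 126 125 129 131 132 135 133 127 125 124 125 124
124 125 124 125 125 131 134 141 114  84  45  74 134 128 124 123 125
125 124 124 130 135 113  86  54  13   5 -13  26 109 133 124 122 123
124 124 125 125  61   4   4  -1  -9  -8  -8  -9  60 138 129 124 125
124 126 126 132  80 -15 -11  -2  -2  -2  -4 -11  32 108 130 126 124
124 124 125 133 117  19 -11  -3   0   0  -1  -6  -4  78 141 129 126
123 122 125 127 136  64  -6  -4  -1   0  -3  -4 -14  26  82 121 129
123 126 125 126 135  52 -15  -4  -2  -1  -2  -6   0  30  72  95  92
123 125 123 125 133  88  14 -10  -3  -5 -12  12  56  78  89  88  80
124 124 124 126 131 129  42 -21 -14 -17  11  70  91  89  92  88  86
127 125 126 124 126 135  99  56  43  71 118 110  87  88  88
[... 879 characters left out ...]
  56 100 134 153 163
161 144 125 113 110  86  44  11   1   1  10  46 105 145 160 165 165
157 136 115 114 106  90  47  12   3   2  12  55 119 158 164 162 165
150 127 111 107 110 100  64  24   6   2  12  57 117 150 161 160 162
144 126 119 121 119 118 108  71  27   7  11  40  88 119 139 156 163
157 145 145 145 147 150 146 121  69  22   6  16  47  75 120 151 161
165 162 161 165 159 160 160 149  97  32   6   7  22  49 107 152 163
167 163 163 165 166 160 160 148 101  38  18  27  44  70 122 153 164
163 165 163 164 158 157 145 129  87  51  57  88 105 123 148 162 164
163 165 164 161 149 134 125 119 103  94 112 140 150 158 160 166 162
165 164 161 154 135 123 123 140 140 142 152 163 166 167 166 165 168
```

```bash
python3 - <<'E'
from H import *
import pickle
t,s=pickle.load(open("p1.pkl","rb")); q=np.load("q1.npy")
print("lens top/bottom",proj(s,ap(pinT(q),[cov(0,.075,.052,.0205),cov(0,.075,.052,.0025)])).round(1).tolist())
g=s["img"].astype(int)
print("G channel; cols 298..322")
for r in range(136,164): print(r,' '.join(f"{v:3d}" for v in g[r,298:323,1]))
E
```

```text
lens top/bottom [[309.6, 143.9], [312.3, 149.2]]
G channel; cols 298..322
136 147 146 144 149 146 149 148 147 150 151 148 145 148 149 148 149 149 146 146 147 148 149 145 147 147
137 128 136 138 141 146 145 147 149 146 147 150 146 147 147 150 149 147 148 147 148 147 143 148 147 148
138  91 103 109 122 135 138 142 143 148 150 148 148 147 149 148 145 149 148 148 149 147 146 146 140 138
139  48  56  67  85  99 106 117 127 133 137 140 146 146 147 147 146 146 151 152 145 143 141 130 120 113
140  33  43  41  47  51  60  76  86 100 110 117 128 140 143 137 130 134 150 157 145 127 111  99  88  82
141  32  29  36  36  29  36  43  47  56  72  89  99 115 117 103 103 108 138 157 138 101  84  79  83  81
142  32  32  37  35  37  31  35  32  47  72  87  84  89  85  79  78  98 136 153 139 106  85  85  89  89
143  30  29  32  29  34  32  41  40  62  75  83  78  73  74  75  83 115 144 153 135 117  97  93  91  91
144  33  33  36  34  33  35  47  74  76  71  71  73  69  72  80 107 133 144 141 133 123 106  94  92  93
145  33  29  34  33  36  45  75 100  90  75  70  76  75  83  98 126 134 134 127 128 129 11
[... 1185 characters left out ...]
  81  81  79  83  86  78  86  94 101  96  84  80  87  93  93  88  93  90  89
158  89  88  89  90  88  91  88  91  91  92  87  77  75  89  95 101  97  89  90  90  91  92  89  90  91
159  92  86  91  90  91  90  90  92  96  85  82  77  85  87  91 101  98  93  93  91  91  88  94  92  90
160  93  91  93  95  88  93  91  92  85  78  72  85 101 101  94  93  95  92  92  90  90  93  92  93  90
161  90  97  92  92  88  92  90  81  75  69  63  85 100  97  92  93  92  94  90  92  91  92  91  93  89
162  88  94  91  93  94  91  87  73  65  67  72  86  92  91  89  92  91  92  91  93  91  93  89  92  89
163  89  94  92  90  86  81  72  72  66  78  84  90  93  93  92  92  92  94  91  89  92  91  95  94  94
```

```bash
python3 - <<'E'
from H import *
q=np.load("q1.npy")
p,r=tool_pose(q,.07,.09); go(p,r,"pre"); print(p.round(4))
o=status.observe(); r0=R.from_quat(o["tcp_rot"]); w=(r0.inv()*r).as_rotvec(degrees=True)
# clip underside/tips height along straight path
for f in np.linspace(0,1,6):
    rr=r0*R.from_rotvec(w*f,degrees=True); pp=o["ee_pos"]+f*(p-o["ee_pos"])
    print(f.round(1),pp.round(3),"tips",[(pp+rr.apply([.079,y,-.0318])).round(3).tolist() for y in(.016,-.016)],"fing",[(pp+rr.apply([0,y,-.036])).round(3).tolist() for y in(.025,-.025)])
E
```

```text
pre t 14.5 p [ 0.4883 -0.1671  0.1958] d [-0.1677  0.2021  0.0298] w [-19.21 -25.39  63.6 ] j [-18.9  15.8   3.1  77.6   0.  -35.3] F [-0.   0.1 -1.6]
[0.5919 0.0742 0.166 ]
0.0 [ 0.488 -0.167  0.196] tips [[0.408, -0.174, 0.228], [0.417, -0.205, 0.228]] fing [[0.481, -0.143, 0.232], [0.495, -0.191, 0.232]]
0.2 [ 0.509 -0.119  0.19 ] tips [[0.427, -0.11, 0.217], [0.429, -0.142, 0.214]] fing [[0.505, -0.097, 0.228], [0.508, -0.147, 0.224]]
0.4 [ 0.53  -0.071  0.184] tips [[0.45, -0.046, 0.207], [0.445, -0.077, 0.201]] fing [[0.528, -0.051, 0.223], [0.52, -0.1, 0.215]]
0.6 [ 0.55  -0.022  0.178] tips [[0.476, 0.017, 0.199], [0.465, -0.011, 0.19]] fing [[0.55, -0.006, 0.219], [0.532, -0.051, 0.205]]
0.8 [0.571 0.026 0.172] tips [[0.506, 0.079, 0.192], [0.49, 0.054, 0.18]] fing [[0.571, 0.038, 0.214], [0.545, -0.001, 0.195]]
1.0 [0.592 0.074 0.166] tips [[0.539, 0.139, 0.188], [0.518, 0.119, 0.172]] fing [[0.591, 0.083, 0.209], [0.559, 0.052, 0.185]]
```

```bash
python3 -m handwheel '[{"dx":-0.005,"dy":0.006,"dz":-0.015,"wx":-1,"wy":-1,"wz":4},{"dx":-0.018,"dy":0.022,"dz":-0.025,"wx":-2.5,"wy":-3.3,"wz":9},{"dx":-0.033,"dy":0.04,"dz":-0.03,"wx":-4,"wy":-5.3,"wz":14},{"dx":-0.048,"dy":0.058,"dz":-0.03,"wx":-5.5,"wy":-7.3,"wz":19},{"dx":-0.063,"dy":0.076,"dz":-0.03,"wx":-7,"wy":-9.3,"wz":24},{"dx":-0.078,"dy":0.094,"dz":-0.028,"wx":-8.7,"wy":-11.5,"wz":29},{"dx":-0.092,"dy":0.111,"dz":-0.027,"wx":-10.4,"wy":-13.7,"wz":34},{"dx":-0.10,"dy":0.121,"dz":-0.027,"wx":-11.5,"wy":-15.2,"wz":38}]'
python3 - <<'E'
from H import *
q=np.load("q1.npy")
p,r=tool_pose(q,.065,.05); go(p,r,"pre"); print(p.round(4))
E
```

```text
t: 15.17
ee_pos: [0.5506, -0.0216, 0.2228]
tcp_rot: [0.19, 0.968, 0.116, 0.113]
wrist_force: [0.6, 0.6, -1.4]
gripper_width: 0.217
gripper_force: 79.6
pre t 15.17 p [ 0.5506 -0.0216  0.2228] d [0.0069 0.0909 0.122 ] w [ -7.61 -10.11  25.42] j [-10.3   7.4  -6.6  62.6  13.1  13.4] F [ 0.6  0.6 -1.4]
[0.6075 0.0852 0.1305]
```

```bash
python3 -m handwheel '[{"dx":0.001,"dy":0.015,"dz":0.005,"wx":-1.2,"wy":-1.7,"wz":4},{"dx":0.002,"dy":0.035,"dz":0.015,"wx":-2.7,"wy":-3.5,"wz":9},{"dx":0.004,"dy":0.055,"dz":0.035,"wx":-4.2,"wy":-5.6,"wz":14},{"dx":0.005,"dy":0.072,"dz":0.06,"wx":-5.7,"wy":-7.6,"wz":19},{"dx":0.006,"dy":0.085,"dz":0.085,"wx":-7,"wy":-9.3,"wz":23.5},{"dx":0.007,"dy":0.091,"dz":0.105,"wx":-7.6,"wy":-10.1,"wz":25.4},{"dx":0.007,"dy":0.091,"dz":0.117,"wx":-7.6,"wy":-10.1,"wz":25.4},{"dx":0.007,"dy":0.091,"dz":0.122,"wx":-7.6,"wy":-10.1,"wz":25.4}]'
python3 - <<'E'
from H import *
q=np.load("q1.npy")
p,r=tool_pose(q,.065,.05); go(p,r,"pre"); 
t=viewer.camera("top"); s=viewer.camera("scene")
p,r=tool_pose(q,.065,.02); go(p,r,"near")
o=status.observe(); r0=R.from_quat(o["tcp_rot"]); 
W=lambda X:o["ee_pos"]+r0.apply(X)
pts=np.array([W([.079,.013,-.0348]),W([.079,-.013,-.0348]),W([.06,.005,-.0348]),W([.06,-.005,-.0348]),W(SEAT)]+[ap(pinT(q),[0,0,.0125])[0]])
C=lambda uv,a,b,sc:((uv+.5-np.array([a,b]))*sc-.5).round(0).tolist()
print("scene crop",C(proj(s,pts),280,120,10)); print("top crop",C(proj(t,pts),140,160,10))
a=crop(s,280,120,40,50,10); b=crop(t,140,160,40,50,10); cv2.imwrite("pics/last.png",np.hstack([a,b]))
import pickle; pickle.dump((t,s),open("p2.pkl","wb"))
E
```

```text
t: 15.83
ee_pos: [0.6049, 0.0845, 0.1275]
tcp_rot: [0.397, 0.881, 0.183, 0.179]
wrist_force: [-0.5, -0.4, -0.9]
gripper_width: 0.211
gripper_force: 79.6
pre t 15.83 p [0.6049 0.0845 0.1275] d [-0.0016  0.0034 -0.0013] w [-0.33 -0.19  0.29] j [  3.    8.7 -26.   27.    8.9  53.8] F [-0.5 -0.4 -0.9]
near t 15.93 p [0.6066 0.0837 0.1298] d [0.0005 0.0019 0.0301] w [-0.2  -0.05  0.24] j [  2.9   8.6 -25.8  27.1   8.9  53.8] F [-0.   0.2 -1. ]
scene crop [[311.0, 253.0], [220.0, 305.0], [304.0, 295.0], [268.0, 315.0], [295.0, 316.0], [293.0, 341.0]]
top crop [[337.0, 189.0], [415.0, 270.0], [422.0, 161.0], [452.0, 193.0], [463.0, 155.0], [259.0, 285.0]]
```

View pics/last.png

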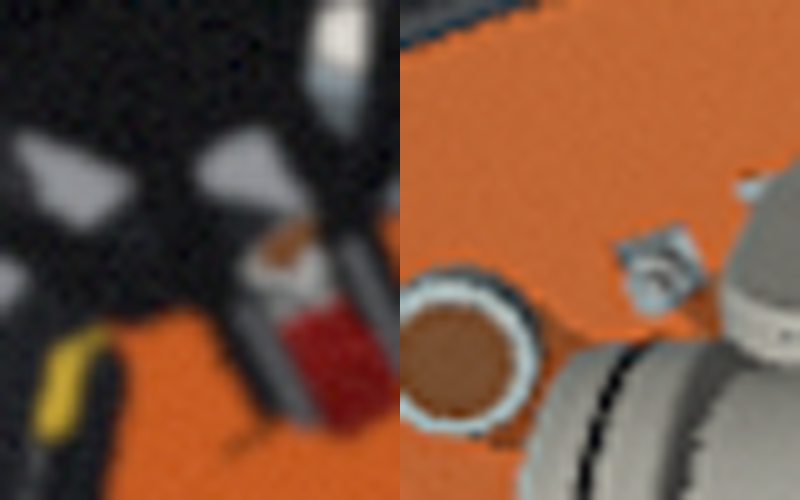

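The last picture shows the red handle held square in the jaws at about (338,370). In the top view, the pin head at (262,285) and a clip tip at about (340,188) both lie within 1 px of the prediction. I'll lower the clip towards the cover and feel for the face.

```bash
python3 -m handwheel '[{"dx":0,"dy":0.001,"dz":0.008,"wx":0,"wy":0,"wz":0},{"dx":0,"dy":0.001,"dz":0.018,"wx":0,"wy":0,"wz":0},{"dx":0,"dy":0.001,"dz":0.028,"wx":0,"wy":0,"wz":0},{"dx":0,"dy":0.001,"dz":0.036,"wx":0,"wy":0,"wz":0},{"dx":0,"dy":0.001,"dz":0.042,"wx":0,"wy":0,"wz":0},{"dx":0,"dy":0.001,"dz":0.045,"wx":0,"wy":0,"wz":0},{"dx":0,"dy":0.001,"dz":0.046,"wx":0,"wy":0,"wz":0},{"dx":0,"dy":0.001,"dz":0.046,"wx":0,"wy":0,"wz":0}]'
cat > st.py <<'E'
from H import *
import sys
q=np.load("q1.npy"); T=pinT(q)
p,r=tool_pose(q,float(sys.argv[1]),float(sys.argv[2])); go(p,r,"tgt")
o=status.observe(); r0=R.from_quat(o["tcp_rot"]); print("seat in pin frame mm",(1e3*ap(np.linalg.inv(T),o["ee_pos"]+r0.apply(SEAT))[0]).round(1),"F tool",r0.inv().apply(o["wrist_force"]).round(1))
E
python3 st.py .065 0
```

```text
t: 16.6
ee_pos: [0.6302, 0.0926, 0.0925]
tcp_rot: [0.397, 0.88, 0.184, 0.182]
wrist_force: [0.3, -0.2, -0.4]
gripper_width: 0.212
gripper_force: 79.6
tgt t 16.6 p [0.6302 0.0926 0.0925] d [ 0.0019 -0.0011  0.0052] w [-0.01  0.08  0.24] j [  3.8  13.8 -26.   21.4   8.5  54.6] F [ 0.3 -0.2 -0.4]
seat in pin frame mm [ 23.7 -62.5   5.1] F tool [-0.3 -0.1  0.5]
```

```bash
python3 -m handwheel '[{"dx":0,"dy":-0.001,"dz":0.002,"wx":0,"wy":0,"wz":0},{"dx":0,"dy":-0.001,"dz":0.003,"wx":0,"wy":0,"wz":0},{"dx":0,"dy":-0.001,"dz":0.004,"wx":0,"wy":0,"wz":0},{"dx":0,"dy":-0.001,"dz":0.005,"wx":0,"wy":0,"wz":0},{"dx":0,"dy":-0.001,"dz":0.0055,"wx":0,"wy":0,"wz":0},{"dx":0,"dy":-0.001,"dz":0.006,"wx":0,"wy":0,"wz":0},{"dx":0,"dy":-0.001,"dz":0.0065,"wx":0,"wy":0,"wz":0},{"dx":0,"dy":-0.001,"dz":0.0065,"wx":0,"wy":0,"wz":0}]'
python3 st.py .065 0
```

```text
t: 17.27
ee_pos: [0.6327, 0.0931, 0.087]
tcp_rot: [0.397, 0.88, 0.184, 0.182]
wrist_force: [-1.1, -1.1, 0.7]
gripper_width: 0.212
gripper_force: 79.9
tgt t 17.27 p [0.6327 0.0931 0.087 ] d [ 0.0021 -0.0004 -0.0008] w [0.02 0.11 0.24] j [  3.9  14.5 -26.1  20.5   8.5  54.7] F [-1.1 -1.1  0.7]
seat in pin frame mm [ 23.1 -62.9  -0.9] F tool [-0.3 -1.1 -1.3]
```

```bash
python3 -m handwheel '[{"dx":0,"dy":0,"dz":0.0005,"wx":0,"wy":0,"wz":0},{"dx":0,"dy":0,"dz":0.001,"wx":0,"wy":0,"wz":0},{"dx":0,"dy":0,"dz":0.0015,"wx":0,"wy":0,"wz":0},{"dx":0,"dy":0,"dz":0.002,"wx":0,"wy":0,"wz":0},{"dx":0,"dy":0,"dz":0.002,"wx":0,"wy":0,"wz":0},{"dx":0,"dy":0,"dz":0.002,"wx":0,"wy":0,"wz":0},{"dx":0,"dy":0,"dz":0.002,"wx":0,"wy":0,"wz":0},{"dx":0,"dy":0,"dz":0.002,"wx":0,"wy":0,"wz":0}]'
python3 st.py .065 0
```

```text
t: 17.93
ee_pos: [0.6333, 0.0931, 0.0865]
tcp_rot: [0.398, 0.88, 0.184, 0.183]
wrist_force: [-10.5, -4.3, 10.7]
gripper_width: 0.215
gripper_force: 81.8
tgt t 17.93 p [0.6333 0.0931 0.0865] d [ 0.0023 -0.0005 -0.0015] w [0.05 0.13 0.23] j [  3.9  14.5 -26.1  20.4   8.5  54.7] F [-10.5  -4.3  10.7]
seat in pin frame mm [ 23.3 -63.1  -1.7] F tool [  1.3  -4.2 -15. ]
```

```bash
python3 -m handwheel '[{"dx":0,"dy":0,"dz":-0.002,"wx":0,"wy":0,"wz":0},{"dx":0.005,"dy":0,"dz":-0.002,"wx":0,"wy":0,"wz":0},{"dx":0.012,"dy":0,"dz":-0.002,"wx":0,"wy":0,"wz":0},{"dx":0.019,"dy":0,"dz":-0.002,"wx":0,"wy":0,"wz":0},{"dx":0.026,"dy":0,"dz":-0.002,"wx":0,"wy":0,"wz":0},{"dx":0.033,"dy":0,"dz":-0.002,"wx":0,"wy":0,"wz":0},{"dx":0.038,"dy":0,"dz":-0.002,"wx":0,"wy":0,"wz":0},{"dx":0.042,"dy":0,"dz":-0.002,"wx":0,"wy":0,"wz":0}]'
python3 st.py 0 0
```

```text
t: 18.6
ee_pos: [0.6064, 0.1259, 0.0796]
tcp_rot: [0.397, 0.88, 0.184, 0.183]
wrist_force: [-1.0, -2.7, 3.2]
gripper_width: 0.211
gripper_force: 80.2
tgt t 18.6 p [0.6064 0.1259 0.0796] d [ 0.0244 -0.0002 -0.001 ] w [0.03 0.12 0.28] j [  8.3  12.8 -29.9  17.8   6.3  58.5] F [-1.  -2.7  3.2]
seat in pin frame mm [  8.4 -22.8  -1. ] F tool [-2.  -0.8 -3.7]
```

```bash
python3 -m handwheel '[{"dx":0.003,"dy":0,"dz":-0.0006,"wx":0,"wy":0,"wz":0},{"dx":0.005,"dy":0,"dz":-0.0006,"wx":0,"wy":0,"wz":0},{"dx":0.007,"dy":0,"dz":-0.0006,"wx":0,"wy":0,"wz":0},{"dx":0.009,"dy":0,"dz":-0.0006,"wx":0,"wy":0,"wz":0},{"dx":0.011,"dy":0,"dz":-0.0006,"wx":0,"wy":0,"wz":0},{"dx":0.013,"dy":0,"dz":-0.0006,"wx":0,"wy":0,"wz":0},{"dx":0.015,"dy":0,"dz":-0.0006,"wx":0,"wy":0,"wz":0},{"dx":0.016,"dy":0,"dz":-0.0006,"wx":0,"wy":0,"wz":0}]' 0 100
python3 st.py 0 0
```

```text
t: 19.27
ee_pos: [0.5992, 0.1354, 0.0787]
tcp_rot: [0.398, 0.879, 0.183, 0.186]
wrist_force: [6.4, -5.8, 0.7]
gripper_width: 0.203
gripper_force: 101.1
tgt t 19.27 p [0.5992 0.1354 0.0787] d [ 0.0124 -0.0011 -0.0001] w [0.07 0.51 0.2 ] j [  9.8  12.2 -31.1  16.9   5.2  60. ] F [ 6.4 -5.8  0.7]
seat in pin frame mm [  5.  -11.1  -0.5] F tool [-8.5  0.8  1.4]
```

```bash
python3 -m handwheel '[{"dx":0.0015,"dy":0,"dz":0,"wx":0,"wy":0,"wz":0},{"dx":0.003,"dy":0,"dz":0,"wx":0,"wy":0,"wz":0},{"dx":0.0045,"dy":0,"dz":0,"wx":0,"wy":0,"wz":0},{"dx":0.006,"dy":0,"dz":0,"wx":0,"wy":0,"wz":0},{"dx":0.007,"dy":0,"dz":0,"wx":0,"wy":0,"wz":0},{"dx":0.008,"dy":0,"dz":0,"wx":0,"wy":0,"wz":0},{"dx":0.008,"dy":0,"dz":0,"wx":0,"wy":0,"wz":0},{"dx":0.008,"dy":0,"dz":0,"wx":0,"wy":0,"wz":0}]' 0 100
python3 st.py 0 0
```

```text
t: 19.93
ee_pos: [0.5916, 0.1448, 0.0761]
tcp_rot: [0.397, 0.88, 0.185, 0.182]
wrist_force: [1.3, 2.4, 1.0]
gripper_width: 0.206
gripper_force: 101.2
tgt t 19.93 p [0.5916 0.1448 0.0761] d [ 0.0001 -0.0009 -0.0005] w [0.1  0.   0.29] j [ 10.9  12.  -31.8  16.5   5.2  60.8] F [1.3 2.4 1. ]
seat in pin frame mm [ 0.6  0.1 -0.5] F tool [0.8 2.8 0.1]
```

```bash
python3 -m handwheel '[{"dx":0.0005,"dy":0,"dz":0,"wx":0,"wy":0,"wz":0},{"dx":0.001,"dy":0,"dz":0,"wx":0,"wy":0,"wz":0},{"dx":0.0015,"dy":0,"dz":0,"wx":0,"wy":0,"wz":0},{"dx":0.002,"dy":0,"dz":0,"wx":0,"wy":0,"wz":0},{"dx":0.002,"dy":0,"dz":0,"wx":0,"wy":0,"wz":0},{"dx":0.002,"dy":0,"dz":0,"wx":0,"wy":0,"wz":0},{"dx":0.002,"dy":0,"dz":0,"wx":0,"wy":0,"wz":0},{"dx":0.002,"dy":0,"dz":0,"wx":0,"wy":0,"wz":0}]' 0 100
python3 st.py 0 0
```

```text
t: 20.6
ee_pos: [0.5904, 0.1454, 0.0755]
tcp_rot: [0.397, 0.88, 0.184, 0.182]
wrist_force: [3.1, 3.7, 1.1]
gripper_width: 0.204
gripper_force: 101.2
tgt t 20.6 p [0.5904 0.1454 0.0755] d [-0.0012 -0.0002 -0.0005] w [0.03 0.08 0.25] j [ 11.   11.9 -32.   16.4   5.   61. ] F [3.1 3.7 1.1]
seat in pin frame mm [-0.5  1.1 -0.6] F tool [0.7 4.8 1.1]
```

```bash
python3 -m handwheel '[{"dx":0.0005,"dy":0,"dz":0,"wx":0,"wy":0,"wz":0},{"dx":0.001,"dy":0,"dz":0,"wx":0,"wy":0,"wz":0},{"dx":0.0015,"dy":0,"dz":0,"wx":0,"wy":0,"wz":0},{"dx":0.002,"dy":0,"dz":0,"wx":0,"wy":0,"wz":0},{"dx":0.002,"dy":0,"dz":0,"wx":0,"wy":0,"wz":0},{"dx":0.002,"dy":0,"dz":0,"wx":0,"wy":0,"wz":0},{"dx":0.002,"dy":0,"dz":0,"wx":0,"wy":0,"wz":0},{"dx":0.002,"dy":0,"dz":0,"wx":0,"wy":0,"wz":0}]' 0 100
python3 st.py 0 0
```

```text
t: 21.27
ee_pos: [0.5898, 0.1461, 0.0755]
tcp_rot: [0.398, 0.88, 0.184, 0.183]
wrist_force: [4.2, -1.9, 1.1]
gripper_width: 0.21
gripper_force: 101.2
tgt t 21.27 p [0.5898 0.1461 0.0755] d [-0.0021 -0.0002 -0.0004] w [0.02 0.2  0.22] j [ 11.2  11.8 -32.1  16.3   4.8  61.1] F [ 4.2 -1.9  1.1]
seat in pin frame mm [-0.8  2.1 -0.5] F tool [-4.2  2.   0.6]
```

```bash
python3 -m handwheel '[{"dx":-0.002,"dy":0,"dz":0,"wx":0,"wy":0,"wz":0},{"dx":-0.002,"dy":0,"dz":0,"wx":0,"wy":0,"wz":0},{"dx":-0.002,"dy":0,"dz":0,"wx":0,"wy":0,"wz":0},{"dx":-0.002,"dy":0,"dz":0,"wx":0,"wy":0,"wz":0},{"dx":-0.002,"dy":0,"dz":0,"wx":0,"wy":0,"wz":0},{"dx":-0.002,"dy":0,"dz":0,"wx":0,"wy":0,"wz":0},{"dx":-0.002,"dy":0,"dz":0,"wx":0,"wy":0,"wz":0},{"dx":-0.002,"dy":0,"dz":0,"wx":0,"wy":0,"wz":0}]' 50 40
python3 -m handwheel '[{"dx":0,"dy":0,"dz":-0.005,"wx":0,"wy":0,"wz":0},{"dx":0,"dy":0,"dz":-0.015,"wx":0,"wy":0,"wz":0},{"dx":0,"dy":0,"dz":-0.03,"wx":0,"wy":0,"wz":0},{"dx":0,"dy":0,"dz":-0.055,"wx":0,"wy":0,"wz":0},{"dx":0,"dy":0,"dz":-0.08,"wx":0,"wy":0,"wz":0},{"dx":0,"dy":0,"dz":-0.105,"wx":0,"wy":0,"wz":0},{"dx":0,"dy":0,"dz":-0.125,"wx":0,"wy":0,"wz":0},{"dx":0,"dy":0,"dz":-0.14,"wx":0,"wy":0,"wz":0}]'
python3 - <<'E'
from H import *
q=np.load("q1.npy"); T=pinT(q)
for n in("scene","top"):
    p=viewer.camera(n); hsv=cv2.cvtColor(np.ascontiguousarray(p["img"]),cv2.COLOR_RGB2HSV)
    m=(((hsv[...,0]<3)|(hsv[...,0]>174))&(hsv[...,1]>170)&(hsv[...,2]>60)).astype(np.uint8)
    k,l,st,ce=cv2.connectedComponentsWithStats(m)
    print(n,[(c.round(1).tolist(),int(a[4])) for c,a in zip(ce[1:],st[1:]) if a[4]>8])
    Rc=R.from_euler("z",110,degrees=True).as_matrix(); g=Rc@np.array([-.052,0,.008]); print(" expected handle centre",proj(p,ap(T,g)).round(1))
    print([(round(d["confidence"],2),np.round(d["point"],1).tolist()) for d in outline_of("clip_grip",p)])
E
```

```text
t: 21.93
ee_pos: [0.5903, 0.1452, 0.0754]
tcp_rot: [0.397, 0.88, 0.184, 0.182]
wrist_force: [-0.4, 0.1, -0.3]
gripper_width: 0.5
gripper_force: 0.0
t: 22.6
ee_pos: [0.5246, 0.1198, 0.1998]
tcp_rot: [0.397, 0.88, 0.185, 0.184]
wrist_force: [1.0, 0.9, -1.0]
gripper_width: 0.498
gripper_force: 0.0
scene [([314.2, 162.3], 62), ([162.1, 226.8], 49)]
 expected handle centre [[315.1 162.2]]
[(0.75, [299.3, 251.8]), (0.55, [312.1, 162.6]), (0.5, [164.0, 230.6]), (0.48, [229.7, 289.5])]
top [([181.6, 175.2], 100), ([306.9, 279.4], 40)]
 expected handle centre [[181.5 173.8]]
[(0.63, [264.3, 164.2]), (0.61, [181.4, 175.4])]
```

```bash
python3 ang.py; python3 -c "
from station import manip
print(manip.hand_in())"
```

```text
angle [(np.float64(0.7639850825785829), np.float64(0.05)), (np.float64(0.7652081109925294), np.float64(0.03)), (np.float64(0.7725806451612903), np.float64(0.04))] [ 283  135   57   51 1452]
the job is handed in; nothing more can be done
None
```

I closed the cover, pushed the clip on until it snapped over the pin and met its stop, released it and handed the job in at about 23 s; the handle sits within 1.5 px of its expected place in both cameras, and no verdict was returned.

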